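# Fit the retaining ring on the gear shaft

### The arm

A 6-joint arm with a two-finger parallel gripper is mounted at the origin on the work surface. World frame = base frame: x ahead of the robot, y to its left, z up, the work surface at z = 0. Lengths are in m, angles in rad, forces in N, time in s.
With the tool pointing down it reaches from about 0.3 to 0.85 m from the base axis. Payload 4.2 kg.
Tool frame: the origin (TCP) lies at the very end of the fingers, on their centre line; the grasp point (between the pads) lies 19 mm behind it; y points along the fingers, x is the direction in which the jaws open and shut, and the axes are right-handed (so a half turn about y gives the same grasp; the last joint's range is limited). The gripper opens to 91 mm and grips with 3 to 60 N. Pads are 32 mm wide; open, the fingers measure 118 mm over their backs; the gripper's body (76 mm by 178 mm) begins 60 mm behind the grasp point.
Start: joints at [-1.293, 0.32, 1.565, -0, 1.257, -0.02], TCP at [0.169, -0.55, 0.214] pointing down, gripper open.
Joint ranges: [-3.11, 3.11], [-0.84, 2.01], [0.21, 2.61], [-1.34, 4.49], [0.05, 2.63], [-2.56, 2.56]. Speed limits (rad/s): [2.57, 2.57, 3.14, 3.14, 3.14, 3.14].

### API

Orientations are given as a unit quaternion [w, x, y, z].
In Python, from bench import ctrl gives the robot as it stands.
- The arm moves only by the tool arm_command, never from a script. Its argument "deltas" is a list of rows, each a list of 3 entries, a list of its own where there are three numbers: the finger opening in mm, from 0 to 91.2, then the shift along the tool's x, y, z in mm, then the turn about the tool's y in rad. A call has exactly 5 rows; each row is the pose to reach, as a shift and turn from the pose commanded when the call began, along the tool's axes at that moment; what a row does not reach only later rows make up. A row lasts 1/8 s, in which the tool goes at most 62.5 mm and 10.7 degrees, less where a joint would pass 70% of its speed; a pose out of reach is approached as far as the arm can. A call with a gripper value outside its range is refused whole. The fingers move at their own pace and stop on an object; "squeeze" is the grip in N (left out, the last holds). Time passes only in rows, so rows that repeat a pose let the fingers close, or fill a call up. It gives the time, the measured TCP pose, the force and the opening at its end, in the units of the state.
- ctrl.observe(): the state, without advancing time (a new reading comes with each control period).
- ctrl.grab_frame(name): name is "scene" or "top" or "wrist"; returns a dict with "color" (400x640x3 uint8, red, green, blue), "fovy" (degrees; the focal length in pixels is half the picture's height over the tangent of half this angle, whatever the lens; pixels are square), "cx", "cy" (the principal point, pixels), "distortion" ([k1, k2, p1, p2, k3] as OpenCV has them; the pictures are not rectified), "pose" (4x4, takes a point from camera to world coordinates). Camera axes: x right, y down, z forward; pixel columns grow to the right and rows downward; lengths in m; the calibration is good to about 2 mm. A picture is of the moment at which its call begins. There is no depth.
- ctrl.close_job(): hands the job in, once; it reports no verdict.
The state is a dict: "clock": time; "joint_pos": joint angles; "qd": joint speeds; "joint_torque": joint torques, N m; "tool_pos": TCP position; "orientation": TCP orientation; "wrist_force": force on the tool from outside, world axes, zero at the start; "moment": the same for the moment, N m; "gripper_width": finger opening in m.
Only numpy, scipy, OpenCV 4.12 (cv2) and the standard library are available. Lean on these libraries where they do the work, as an engineer would, in place of code of your own. Each camera call takes 0.05 s, during which the arm holds its last target.

### The job

Put the toothed gear wheel, hub upwards, over the shaft stub in the shallow metal case, then the plain collar on top of it. Then take the ring pliers from their stand, squeeze the handles so that the snap ring on their tips spreads fully, slide the spread ring down over the stub until it is level with the groove just above the collar, and finish holding it there, pliers upright and still squeezed, not pressing on anything. Leave the other things on the bench where they are.

Things in the scene. Friction and masses are not known exactly. Their poses are not given: they have to be found in the camera images.
- housing: shallow square aluminium case, 116 by 116 mm, rim 18 mm high, inner floor 8 mm above the bench, fixed. A vertical steel shaft stub, 27 mm in diameter, stands in its middle up to 80 mm above the bench; its top 12 mm tapers to 14 mm. Origin: centre of the underside, at bench height on the stub's axis, z up
- groove (a point): middle of the ring groove of the stub, on the stub's axis, 56.5 mm above the bench. The groove is a darker neck 23 mm in diameter from 52 to 61 mm above the bench; with gear and collar seated the collar's top is at 52 mm
- gear: steel gear wheel lying hub up: toothed disc 82 mm across and 8 mm thick, on it a round hub 46 mm across up to 28 mm above the disc's underside; through hole 32 mm. Origin: centre of the underside, z up. Seated, it rests on the case floor, underside 8 mm above the bench
- collar: plain steel collar, 48 mm outside, hole 32 mm, 16 mm high, lying flat. Origin: centre of the underside, z up. Seated, it rests on the gear's hub, underside 36 mm above the bench
- stand: fixed aluminium stand: foot 90 by 120 mm and two upright posts, centred 40 mm to either side (y) of its origin, with open-topped seats, lips up to 107 mm high; origin at bench height midway between the posts
- pliers: snap-ring pliers, 0.27 kg, hanging upright in the stand, tips down; they lift straight up. Origin: on the pivot, 95 mm above the bench in the stand; z up along the pliers, y the line along which the handles are squeezed, x towards the ring. A cross bar (12 by 94 by 8 mm, along y) through the pivot rests on the stand's posts. Two jaws reach down to the ring at x = 0
- handles (a point): point midway between the two grey handles, 50 mm above the pliers' origin. The handles are flat, 14 mm wide in x, 8 mm thick, and reach from 22 to 72 mm above the origin. Over their outsides along y: 55 mm here and 61 mm at the top when free; 38 mm, parallel, when squeezed to the built-in stop. Each takes about 3 N to start, 10 N to squeeze fully; the stop bears more
- ring_center (a point): centre of the opening of the level, 5 mm thick steel snap ring on the pliers: 10.7 mm along +x and 66 mm below (-z) the pliers' origin. Free, the ring passes only 24 mm; spread fully it clears about 32 mm. The ring reaches about 23 mm to +x and 20 mm to -x of this point, and when spread 30 mm to either side in y
- lever_left (a joint): angle of a pliers handle (the other mirrors it): 0 free, 0.17 rad fully squeezed with the ring spread fully
- tweezers: steel tweezers lying down, 120 mm long; origin at its middle on the bench; to be left alone
- dish: round white ceramic dish, 90 mm across, 16 mm high; origin under its centre; to be left alone
- case: open flat grey plastic specimen case, two shallow trays side by side, 100 by 154 mm, 22 mm high; origin under the middle of the deeper tray; to be left alone
- vial: small amber bottle with black cap, 38 mm across, 75 mm high; origin under its centre; to be left alone
- driver: screwdriver with grey handle, 160 mm long, lying down; origin below its middle; to be left alone
- objective: dark steel lens barrel standing up, 48 mm across, 50 mm high; origin under its centre; to be left alone
- slab: flat steel specimen plate, 60 by 40 by 8 mm; origin under its centre; to be left alone
Not all that is in view belongs to the job. What is shaped like the gear but turquoise is not meant.

How it is judged:
By the outcome, as a careful person would: the job done as asked, in the order asked, and still so for the second after the job is handed in, while the arm keeps its last pose, push and grip.
It also fails if it takes over 72 s, if anything falls off the work surface, if the arm or the gripper's body presses on something with over 40 N, if the wrist force passes 120 N, or if a joint passes its speed limit or range.

## Working session

There is one attempt and no reset: what is moved stays moved. The work goes in short steps, Python scripts to look and compute and a tool call to move; the robot and the scene stay as the last step left them, time stands still between calls to the robot, and variables do not carry over. Pictures are saved under pics/ and viewed, and the job is handed in when it is done.

Besides the shell and the picture viewer there is one more tool, called after "Call:" as name([rows], argument=value, ...), one row to a line, values as JSON. arm_command: Moves the arm, as the interface text tells. Its arguments: {"type":"object","properties":{"deltas":{"type":"array"},"squeeze":{"type":"number"}},"required":["deltas"]}

```bash
ls; mkdir -p pics; python3 - <<'E'
from bench import ctrl
import cv2,numpy as np
print(ctrl.observe())
for n in ["scene","top","wrist"]:
    f=ctrl.grab_frame(n); cv2.imwrite(f"pics/{n}0.png",f["color"][:,:,::-1])
    print(n,f["fovy"],f["cx"],f["cy"],f["distortion"]); print(np.round(f["pose"],4))
E
```

```text
pics
{'clock': 0.0, 'joint_pos': array([-1.29299014e+00,  3.20285273e-01,  1.56564743e+00,  1.87900495e-06,
        1.25736187e+00, -1.99932172e-02]), 'qd': array([-5.75587163e-04, -1.00317391e-04,  1.99325385e-03,  6.43928778e-04,
        8.51569522e-05,  1.60282285e-03]), 'joint_torque': array([ 2.63132279e-03, -4.12456119e+01, -2.31973028e+01,  7.34082260e-02,
        4.57558560e-02, -1.63805580e-04]), 'tool_pos': array([ 0.16858781, -0.54922633,  0.21313634]), 'orientation': array([ 0.56900993, -0.56827442,  0.42076868, -0.41981616]), 'wrist_force': array([-0.56495324,  0.00176563,  0.47253127]), 'moment': array([ 0.00236955, -0.00973081,  0.00181098]), 'gripper_width': 0.09161272862508267}
scene 52.25884623553986 323.02364275688967 198.6466631880487 [-0.10741783  0.          0.          0.          0.        ]
[[ 7.4920e-01  3.7040e-01 -5.4910e-01  1.1267e+00]
 [ 6.6230e-01 -4.1830e-01  6.2150e-01 -6.8420e-01]
 [ 5.0000e-04 -8.2930e-01 -5.5880e-01  7.3660e-01]
 [ 0.0000e+00  0.0000e+00  0.0000e+00  1.0000e+00]]
top 44.26178900785838 319.3114204841371 189.85350230271376 [-0.1338967  0.         0.         0.         0.       ]
[[ 1.8100e-02 -9.9330e-01  1.1420e-01  3.5760e-01]
 [-9.9980e-01 -1.9100e-02 -7.9000e-03 -1.2000e-03]
 [ 1.0000e-02 -1.1410e-01 -9.9340e-01  1.4866e+00]
 [ 0.0000e+00  0.0000e+00  0.0000e+00  1.0000e+00]]
wrist 59.88618387388344 319.6368068795387 197.98381592887884 [0.02664438 0.         0.         0.         0.        ]
[[ 0.2944 -0.9237 -0.2452  0.2383]
 [-0.9557 -0.2849 -0.0742 -0.5286]
 [-0.0014  0.2562 -0.9666  0.3842]
 [ 0.      0.      0.      1.    ]]
```

View pics/scene0.png

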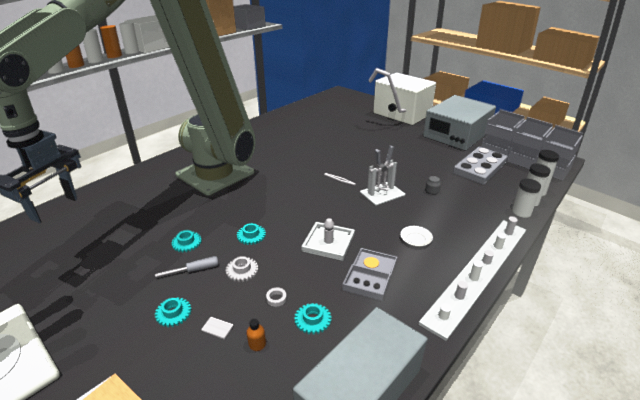

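View pics/top0.png

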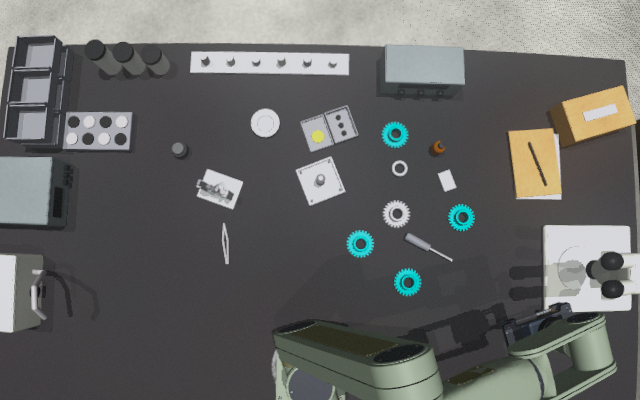

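View pics/wrist0.png

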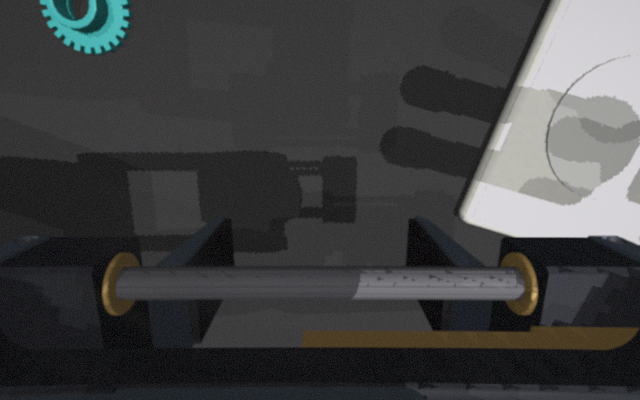

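Top view: steel gear at (397,214), collar at (400,169), housing at (320,181), stand with pliers at (219,188). The turquoise gears are decoys. I'll measure these now.

```bash
cat > h.py <<'E'
import numpy as np, cv2
from bench import ctrl
def K(f):
    F=200/np.tan(np.radians(f["fovy"]/2)); return np.array([[F,0,f["cx"]],[0,F,f["cy"]],[0,0,1.]])
def ray(f,uv):
    p=cv2.undistortPoints(np.array(uv,float).reshape(-1,1,2),K(f),np.array(f["distortion"])).reshape(-1,2)
    P=np.array(f["pose"]); d=np.c_[p,np.ones(len(p))]@P[:3,:3].T
    return P[:3,3],d
def onz(f,uv,z):
    o,d=ray(f,uv); return o+d*((z-o[2])/d[:,2])[:,None]
def proj(f,X):
    P=np.linalg.inv(np.array(f["pose"])); X=np.array(X,float).reshape(-1,3)@P[:3,:3].T+P[:3,3]
    return cv2.projectPoints(X,np.zeros(3),np.zeros(3),K(f),np.array(f["distortion"]))[0].reshape(-1,2)
def crop(f,u0,u1,v0,v1,s,name):
    c=f["color"][v0:v1,u0:u1,::-1]; cv2.imwrite("pics/"+name,cv2.resize(c,None,fx=s,fy=s,interpolation=cv2.INTER_CUBIC))
def tri(f1,p1,f2,p2):
    o1,d1=ray(f1,p1);o2,d2=ray(f2,p2);d1=d1[0];d2=d2[0]
    s=np.linalg.lstsq(np.c_[d1,-d2],o2-o1,rcond=None)[0]
    a=o1+s[0]*d1;b=o2+s[1]*d2
    return (a+b)/2,np.linalg.norm(a-b)
E
python3 - <<'E'
from h import *
import pickle
T=ctrl.grab_frame("top");S=ctrl.grab_frame("scene")
pickle.dump((T,S),open("f0.pkl","wb"))
crop(T,180,440,140,250,3,"t1.png"); crop(S,210,430,130,330,3,"s1.png")
for n,f in(("T",T),("S",S)):
    c=f["color"].astype(int); hsv=cv2.cvtColor(f["color"],cv2.COLOR_RGB2HSV)
    m=((hsv[...,2]>110)&(hsv[...,1]<70)).astype(np.uint8)
    cs,_=cv2.findContours(m,cv2.RETR_EXTERNAL,cv2.CHAIN_APPROX_NONE)
    for k in cs:
        a=cv2.contourArea(k)
        if 100<a<4000:
            (r)=cv2.minAreaRect(k); p=r[0]
            print(n,np.round(p,1),a,np.round(r[1],1),round(r[2],1),[np.round(onz(f,[p],z)[0,:2],4) for z in(0.0,.008,.016,.018)])
E
```

```text
T [584.5 384.7] 443.0 [ 8.4 74.3] 61.0 [array([-0.07  , -0.8554]), array([-0.0677, -0.8508]), array([-0.0654, -0.8462]), array([-0.0648, -0.845 ])]
T [488. 380.] 2103.5 [ 38. 104.] 90.0 [array([-0.0426, -0.5357]), array([-0.0404, -0.5328]), array([-0.0383, -0.5299]), array([-0.0377, -0.5292])]
T [407.5 381.1] 2262.5 [47.5 63.5] 74.6 [array([-0.0423, -0.2875]), array([-0.0401, -0.2859]), array([-0.038 , -0.2844]), array([-0.0374, -0.284 ])]
T [284.5 374.5] 606.0 [49. 25.] 90.0 [array([-0.0259,  0.0804]), array([-0.0238,  0.08  ]), array([-0.0218,  0.0795]), array([-0.0213,  0.0794])]
T [569.9 358.1] 2328.5 [55.5 96.4] 66.2 [array([ 0.0164, -0.8026]), array([ 0.0182, -0.7983]), array([ 0.0201, -0.794 ]), array([ 0.0205, -0.7929])]
T [ 36.8 294.1] 201.0 [50.7 13.3] 86.4 [array([0.1838, 0.8636]), array([0.1848, 0.859 ]), array([0.1857, 0.8543]), array([0.1859, 0.8532])]
T [  8. 293.] 1125.5 [78. 16.] 90.0 [array([0.1812, 0.9657]), array([0.1822, 0.9605]), array([0.1831, 0.9553]), array([0.1834, 0.954 ])]
T [428.6 248. ] 204.0 [52.5  7.3] 30.3 [array([ 0.3574, -0.348 ]), array([ 0.3574, -
[... 4868 characters left out ...]
[array([-1.9121,  1.7462]), array([-1.8791,  1.7198]), array([-1.8461,  1.6934]), array([-1.8379,  1.6868])]
S [525.   22.5] 3287.0 [ 45. 166.] 90.0 [array([-0.2042,  4.0365]), array([-0.1898,  3.9852]), array([-0.1753,  3.934 ]), array([-0.1717,  3.9211])]
S [425.2  17.5] 669.0 [22.2 37.7] 6.5 [array([-1.0353,  3.3668]), array([-1.0119,  3.3228]), array([-0.9884,  3.2788]), array([-0.9825,  3.2678])]
S [92.9 38.8] 2521.5 [ 58.9 144.6] 75.5 [array([-2.8334,  0.6883]), array([-2.7904,  0.6734]), array([-2.7474,  0.6585]), array([-2.7366,  0.6547])]
S [32.3  9.5] 1283.0 [40.7 97.4] 60.1 [array([-6.1722,  1.0409]), array([-6.0929,  1.0221]), array([-6.0137,  1.0034]), array([-5.9939,  0.9987])]
```

View pics/t1.png

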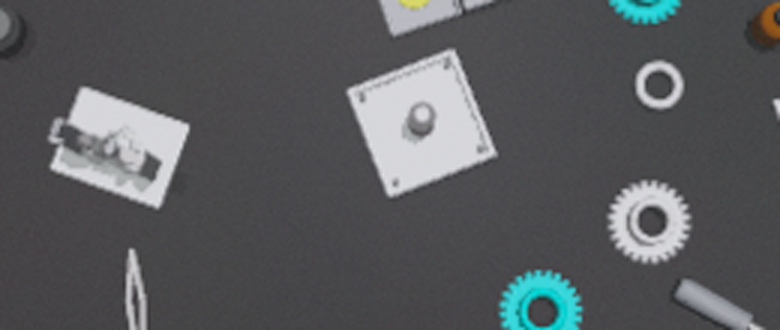

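View pics/s1.png

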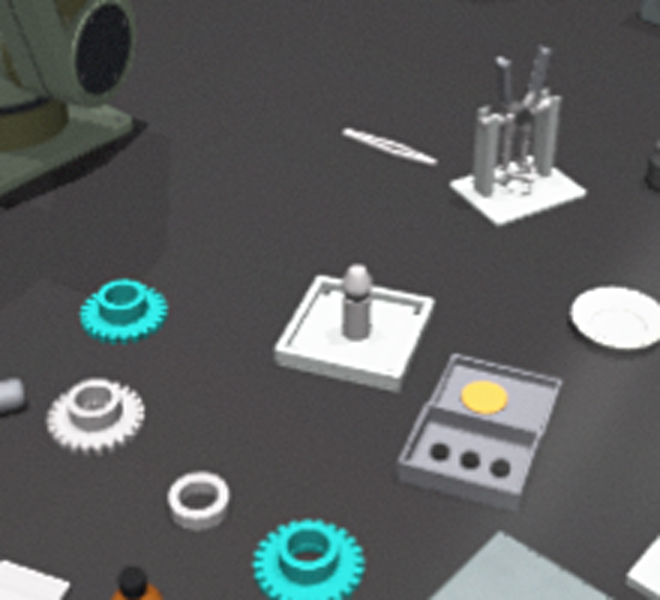

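```bash
cat >> h.py <<'E'
from scipy.spatial.transform import Rotation as R
def Rt(s): q=s["orientation"]; return R.from_quat([q[1],q[2],q[3],q[0]]).as_matrix()
def go(target=None,jaw=None,s=None):
    """print shift in tool axes mm to reach target TCP; jaw=desired world angle (deg) of tool x (mod 180)"""
    s=s or ctrl.observe(); M=Rt(s)
    print("clk %.2f"%s["clock"],"tcp",np.round(s["tool_pos"]*1000,1),"F",np.round(s["wrist_force"],1),"Mo",np.round(s["moment"],2),"w %.1f"%(s["gripper_width"]*1000),"q",np.round(s["joint_pos"],2),
      "xang %.2f"%np.degrees(np.arctan2(M[1,0],M[0,0])),"ydir",np.round(M[:,1],3))
    if target is not None: print("shift",np.round(M.T@(np.array(target)-s["tool_pos"])*1000,1))
    if jaw is not None:
        d=jaw-np.degrees(np.arctan2(M[1,0],M[0,0])); d=(d+90)%180-90
        print("turn(about tool y, rad) %.4f"%(-np.radians(d)*np.sign(-M[2,1])*1.0))
E
python3 - <<'E'
from h import *
s=ctrl.observe(); print(np.round(Rt(s),3))
go([.461-.07,-.25,.16])
f=ctrl.grab_frame("wrist")
P=np.linalg.inv(Rt(s))
print("cam in tool", np.round(Rt(s).T@(np.array(f["pose"])[:3,3]-s["tool_pos"]),4), np.round(Rt(s).T@np.array(f["pose"])[:3,:3],3))
print(proj(f,[s["tool_pos"]]))
for h in (.1,.15,.2): print(h,onz(f,[[320,150],[320,50],[320,230]],s["tool_pos"][2]-h)-s["tool_pos"])
E
```

```text
[[ 0.293 -0.     0.956]
 [-0.956  0.001  0.293]
 [-0.001 -1.     0.   ]]
clk 0.25 tcp [ 168.6 -549.5  213.6] F [ 0.7  0.5 -0.4] Mo [ 0.03  0.01 -0.01] w 91.0 q [-1.29  0.32  1.57 -0.    1.26 -0.02] xang -72.94 ydir [-0.     0.001 -1.   ]
shift [-221.    53.8  300.4]
cam in tool [ 0.0005 -0.1709  0.0727] [[ 1.     0.001  0.   ]
 [-0.    -0.256  0.967]
 [ 0.001 -0.967 -0.256]]
[[318.51861439 248.06668488]]
0.1 [[ 0.03804359  0.0108653  -0.1       ]
 [ 0.1067803   0.03206241 -0.1       ]
 [-0.02506669 -0.00859573 -0.1       ]]
0.15 [[ 0.03219891  0.00904028 -0.15      ]
 [ 0.1136204   0.03414914 -0.15      ]
 [-0.04255783 -0.01401212 -0.15      ]]
0.2 [[ 0.02635424  0.00721527 -0.2       ]
 [ 0.1204605   0.03623587 -0.2       ]
 [-0.06004897 -0.0194285  -0.2       ]]
```

Call:
arm_command([
  [60, [-50, 10, 60], 0],
  [60, [-100, 20, 120], 0],
  [60, [-140, 30, 180], 0],
  [60, [-180, 50, 240], 0],
  [60, [-203, 54, 328], 0],
], squeeze=20)

```text
clock: 0.92
tool_pos: [0.3606, -0.3079, 0.1687]
orientation: [-0.568, 0.569, -0.421, 0.42]
wrist_force: [-0.1, -1.9, 0.2]
gripper_width: 0.0603
```

```bash
python3 - <<'E'
from h import *
go([.423,-.2595,.16])
f=ctrl.grab_frame("wrist"); cv2.imwrite("pics/w1.png",f["color"][:,:,::-1])
E
```

```text
clk 0.93 tcp [ 360.6 -307.9  168.7] F [-0.1 -1.9  0.2] Mo [-0.03 -0.01 -0.02] w 60.3 q [-0.73  0.2   1.86 -0.    1.09  0.54] xang -72.97 ydir [-0.  0. -1.]
shift [-28.    8.6  73.8]
```

View pics/w1.png

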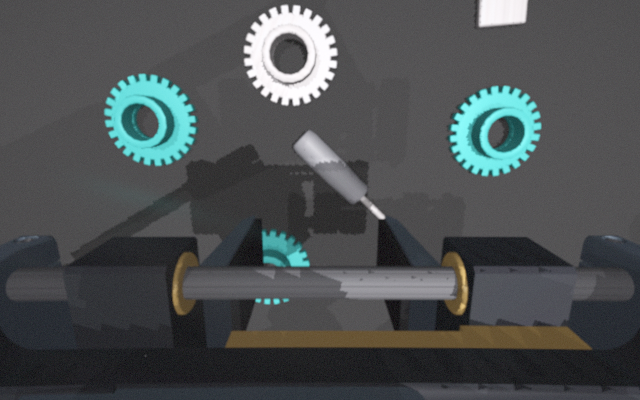

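Wrist view: the steel gear is at (290,55), with the driver and turquoise gears well apart. I'm moving closer.

Call:
arm_command([
  [60, [-28, 8, 50], 0],
  [60, [-28, 8, 50], 0],
  [60, [-28, 8, 50], 0],
  [60, [-28, 8, 50], 0],
  [60, [-28, 8, 50], 0],
])

```text
clock: 1.6
tool_pos: [0.3993, -0.2694, 0.1612]
orientation: [-0.568, 0.568, -0.421, 0.421]
wrist_force: [0.7, -0.4, -0.2]
gripper_width: 0.06
```

```bash
cat >> h.py <<'E'
def hole(f,c,r,zlist,lo=None):
    """ellipse fits of bright blobs' outer/inner contours near pixel c within radius r"""
    g=cv2.cvtColor(f["color"],cv2.COLOR_RGB2HSV); m=((g[...,2]>120)&(g[...,1]<60)).astype(np.uint8)
    cs,h=cv2.findContours(m,cv2.RETR_CCOMP,cv2.CHAIN_APPROX_NONE)
    for k,hh in zip(cs,h[0]):
        if len(k)<25: continue
        e=cv2.fitEllipse(k)
        if np.hypot(e[0][0]-c[0],e[0][1]-c[1])<r:
            print("hole" if hh[3]>=0 else "outer",np.round(e[0],1),np.round(e[1],1),[(z,np.round(onz(f,[e[0]],z)[0,:2]*1000,1).tolist()) for z in zlist])
E
python3 - <<'E'
from h import *
go()
f=ctrl.grab_frame("wrist"); cv2.imwrite("pics/w2.png",f["color"][:,:,::-1])
uv=proj(f,[.461,-.2475,.02])[0]; print(uv)
hole(f,uv,60,(.004,.008,.028))
E
```

```text
clk 1.60 tcp [ 399.3 -269.4  161.2] F [ 0.7 -0.4 -0.2] Mo [ 0.04  0.   -0.  ] w 60.0 q [-0.62  0.22  1.85 -0.    1.07  0.66] xang -73.05 ydir [ 0. -0. -1.]
[315.56222318 114.45311664]
outer [318.8 111.5] [87.5 90.3] [(0.004, [463.9, -249.5]), (0.008, [464.0, -249.5]), (0.028, [464.3, -249.4])]
hole [318.6 112.9] [37. 38.] [(0.004, [462.7, -249.7]), (0.008, [462.8, -249.7]), (0.028, [463.2, -249.7])]
```

View pics/w2.png

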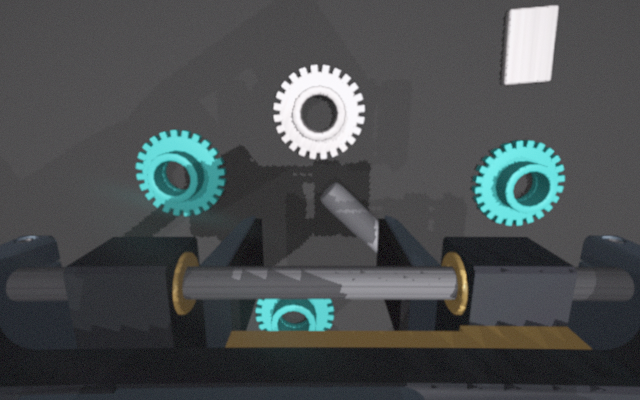

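```bash
python3 - <<'E'
from h import *
go([.4635,-.2496,.0115])
E
```

```text
clk 1.65 tcp [ 399.3 -269.3  161.2] F [ 0.1 -0.2  0.5] Mo [-0.01  0.04  0.03] w 60.0 q [-0.62  0.22  1.85 -0.    1.07  0.66] xang -73.04 ydir [ 0. -0. -1.]
shift [ -0.2 149.7  67.1]
```

Call:
arm_command([
  [60, [0, 20, 40], 0],
  [60, [0, 60, 67], 0],
  [60, [0, 105, 67], 0],
  [60, [0, 125, 67], 0],
  [60, [0, 125, 67], 0],
])

```text
clock: 2.28
tool_pos: [0.4627, -0.2486, 0.0346]
orientation: [-0.568, 0.569, -0.422, 0.419]
wrist_force: [-0.3, 0.3, -0.1]
gripper_width: 0.06
```

```bash
python3 - <<'E'
from h import *
go([.4635,-.2496,.0115])
f=ctrl.grab_frame("wrist"); cv2.imwrite("pics/w3.png",f["color"][:,:,::-1])
f=ctrl.grab_frame("scene"); crop(f,180,320,200,310,5,"s3.png")
E
```

```text
clk 2.27 tcp [ 462.7 -248.6   34.6] F [-0.3  0.3 -0.1] Mo [-0.01 -0.01  0.03] w 60.0 q [-0.51  0.43  1.92 -0.    0.8   0.76] xang -72.98 ydir [-0.003  0.002 -1.   ]
shift [ 1.2 23.1  0.5]
```

View pics/w3.png

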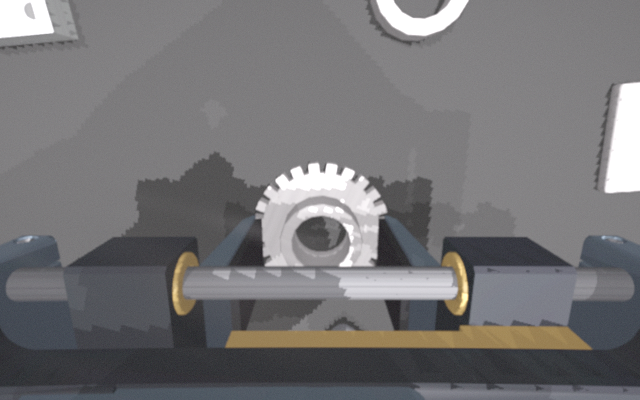

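View pics/s3.png

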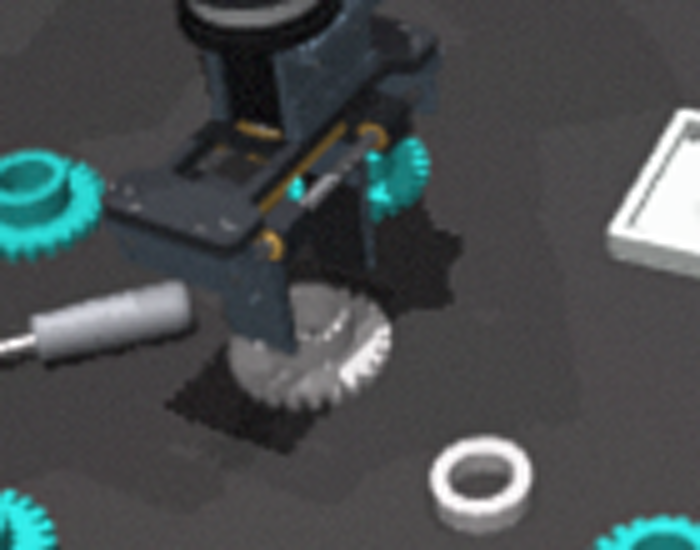

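The gear hub is centred between the fingers at pixel (320,240). I'm lowering and gripping, then lifting a little.

Call:
arm_command([
  [60, [1, 12, 1], 0],
  [60, [1, 23, 1], 0],
  [60, [1, 23, 1], 0],
  [30, [1, 23, 1], 0],
  [30, [1, 23, 1], 0],
], squeeze=25)

```text
clock: 3.0
tool_pos: [0.4654, -0.2495, 0.0132]
orientation: [0.569, -0.569, 0.42, -0.42]
wrist_force: [0.5, 0.5, -0.2]
gripper_width: 0.0451
```

Call:
arm_command([
  [30, [0, 0, 0], 0],
  [30, [0, 0, 0], 0],
  [30, [0, -10, 0], 0],
  [30, [0, -40, 0], 0],
  [30, [0, -60, 0], 0],
])

```text
clock: 3.62
tool_pos: [0.4656, -0.2497, 0.0745]
orientation: [0.569, -0.569, 0.42, -0.421]
wrist_force: [0.3, -0.3, -1.9]
gripper_width: 0.0448
```

```bash
python3 - <<'E'
from h import *
go([.555,-.0155,.10])
f=ctrl.grab_frame("wrist"); cv2.imwrite("pics/w4.png",f["color"][:,:,::-1])
f=ctrl.grab_frame("scene"); crop(f,180,320,180,310,5,"s4.png")
E
```

```text
clk 3.62 tcp [ 465.6 -249.7   74.5] F [ 0.3 -0.3 -1.9] Mo [0.01 0.   0.03] w 44.8 q [-0.51  0.38  1.87 -0.    0.89  0.76] xang -72.94 ydir [ 0.001 -0.001 -1.   ]
shift [-197.6  -25.6  154.2]
```

View pics/w4.png

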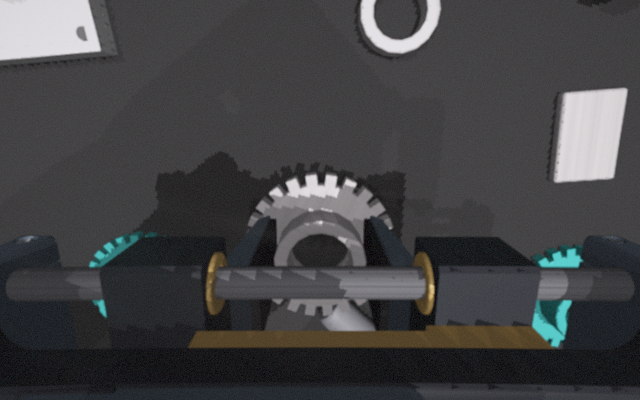

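View pics/s4.png

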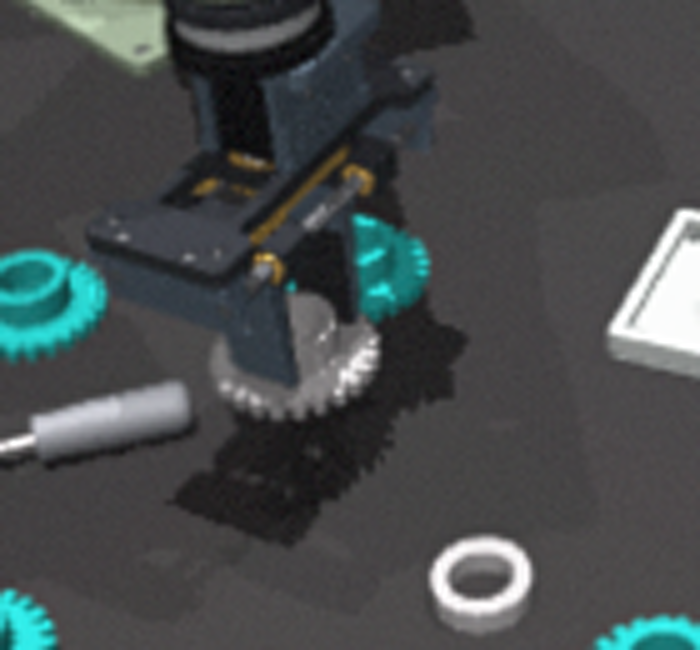

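Call:
arm_command([
  [30, [-40, -25, 20], 0],
  [30, [-80, -50, 40], 0],
  [30, [-120, -65, 60], 0],
  [30, [-160, -75, 75], 0],
  [30, [-198, -75, 79], 0],
])

```text
clock: 4.35
tool_pos: [0.4832, -0.0355, 0.1481]
orientation: [0.569, -0.568, 0.42, -0.421]
wrist_force: [0.9, 1.5, -1.3]
gripper_width: 0.0451
```

Call:
arm_command([
  [30, [0, 0, 0], 0],
  [30, [0, 0, 0], 0],
  [30, [0, 0, 0], 0],
  [30, [0, 0, 0], 0],
  [30, [0, 0, 0], 0],
])

```text
clock: 4.97
tool_pos: [0.4827, -0.0375, 0.1479]
orientation: [-0.568, 0.568, -0.421, 0.421]
wrist_force: [-0.2, -0.8, -1.0]
gripper_width: 0.0447
```

```bash
python3 - <<'E'
from h import *
go([.555,-.0155,.10])
f=ctrl.grab_frame("wrist"); cv2.imwrite("pics/w5.png",f["color"][:,:,::-1])
import pickle; pickle.dump((f,ctrl.observe()),open("w5.pkl","wb"))
print(proj(f,[[.555,-.0155,.08],[.555,-.0155,0.008]]))
E
```

```text
clk 4.97 tcp [482.7 -37.5 147.9] F [-0.2 -0.8 -1. ] Mo [ 0.02 -0.01 -0.02] w 44.7 q [-0.1   0.23  1.87 -0.    1.04  1.17] xang -72.99 ydir [-0. -0. -1.]
shift [ 0.1 47.9 75.6]
[[318.97025241 101.27549275]
 [319.10235504 102.30814745]]
```

View pics/w5.png

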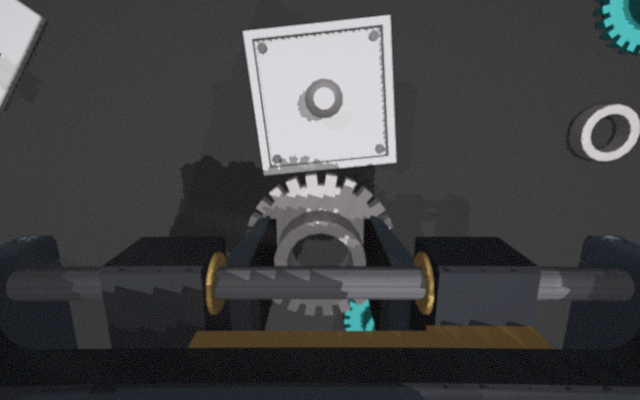

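The case spans (245,17) to (397,170), the stub top disc is at (324,98) and the collar at (608,133). The gear is still held level.

```bash
python3 - <<'E'
from h import *
import pickle
f,s=pickle.load(open("w5.pkl","rb"))
c=f["color"]; crop(f,240,400,10,180,4,"w5c.png")
g=cv2.cvtColor(c,cv2.COLOR_RGB2GRAY)
print(g[98,296:352]); print(g[72:124,324])
hole(f,(608,133),30,(.0,.016))
m=((g>150)*255).astype(np.uint8); m[172:]=0
cs,_=cv2.findContours(m,cv2.RETR_EXTERNAL,cv2.CHAIN_APPROX_NONE)
k=max([k for k in cs if cv2.pointPolygonTest(k,(300,50),False)>0],key=cv2.contourArea)
q=cv2.approxPolyDP(k,8,True).reshape(-1,2);print(q)
X=onz(f,q,.018);print(np.round(X*1000,1),X.mean(0)) 
E
```

```text
[217 217 207 176 158 155 156 154 139 113 102 105 112 114 119 121 133 175
 208 218 218 216 217 216 217 217 216 217 217 217 218 216 217 216 216 218
 218 213 184 144 131 128 126 125 119 120 156 204 216 216 216 216 216 217
 216 215]
[217 216 217 216 217 213 194 155 132 133 139 142 145 147 159 195 213 216
 216 217 217 216 216 217 216 217 217 217 217 217 216 217 217 216 218 219
 210 170 116 101 107 101 102  98  92 122 184 206 213 211 209 211]
outer [610.3 132.3] [50.9 63.6] [(0.0, [605.1, -270.8]), (0.016, [602.4, -258.1])]
hole [610.1 132.6] [34.7 43.7] [(0.0, [604.9, -270.8]), (0.016, [602.2, -258.1])]
[[389  15]
 [243  31]
 [265 171]
 [251  39]
 [376  24]
 [387 156]
 [375 150]
 [385 147]
 [380  37]
 [368  38]
 [377  28]
 [254  45]
 [278 170]
 [275 154]
 [306 156]
 [304 168]
 [315 159]
 [395 162]]
[[633.3 -48.6  18. ]
 [588.8  57.7  18. ]
 [485.5  12.8  18. ]
 [585.1  50.3  18. ]
 [624.4 -41.   18. ]
 [529.3 -85.   18. ]
 [531.2 -73.3  18. ]
 [536.1 -80.7  18. ]
 [616.6 -47.2  18. ]
 [613.1 -38.3  18. ]
 [622.  -42.7  18. ]
 [581.6  47.   18. ]
 [489.7   2.2  18. ]
 [502.5   8.4  18. ]
 [508.7 -17.8  18. ]
 [498.1 -19.1  18. ]
 [508.5 -26.   18. ]
 [526.4 -93.4  18. ]] [ 0.55450287 -0.02415504  0.018     ]
```

View pics/w5c.png

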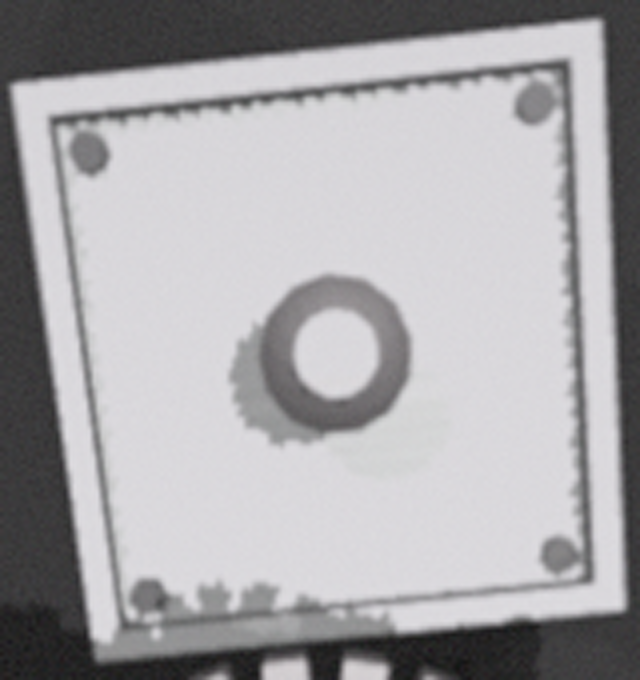

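```bash
python3 - <<'E'
from h import *
import pickle
f,s=pickle.load(open("w5.pkl","rb"));M=Rt(s);t=s["tool_pos"]
L=lambda uv,z: np.round((onz(f,uv,z)-t)@M*1000,1)
print("stub top",np.round(onz(f,[[323.7,98.1]],.08)*1000,1),"tool",L([[323.7,98.1],[313.2,98],[333.9,98],[324,86.7],[324,109.2]],.08).tolist())
print("corners ctr",np.round(onz(f,[[389,15],[243,31],[265,174],[396.5,162]],.018)*1000,1))
crop(f,230,410,160,330,4,"w5g.png")
zt=t[2]-.0132
print("gear front tooth",L([[320,174]],zt+.008))
for th in (zt+.028,): print("pred hub circle proj at dz=0,-2", [np.round(proj(f,[t+M@np.array([0.023*np.cos(a),0,0.023*np.sin(a)+o])+[0,0,th-t[2]] for a in(np.pi/2,np.pi/4,3*np.pi/4)]),1).tolist() for o in(0,-.002)])
print("pred disc front edge", [np.round(proj(f,[t+M@np.array([0,0,.041+o])+[0,0,zt+.008-t[2]]]),1).tolist() for o in(0,-.002)])
E
```

```text
stub top [[557.8 -17.9  80. ]] tool [[3.3, 67.9, 77.6], [-3.6, 67.9, 77.6], [10.1, 67.9, 77.6], [3.5, 67.9, 84.7], [3.6, 67.9, 70.5]]
corners ctr [[633.3 -48.6  18. ]
 [588.8  57.7  18. ]
 [482.9  12.2  18. ]
 [526.8 -94.7  18. ]]
gear front tooth [[ 0.9  5.2 38.8]]
pred hub circle proj at dz=0,-2 [[[318.2, 215.0], [352.4, 228.6], [284.0, 228.5]], [[318.2, 219.1], [352.2, 232.5], [284.1, 232.5]]]
pred disc front edge [[[318.3, 169.8]], [[318.3, 173.6]]]
```

View pics/w5g.png

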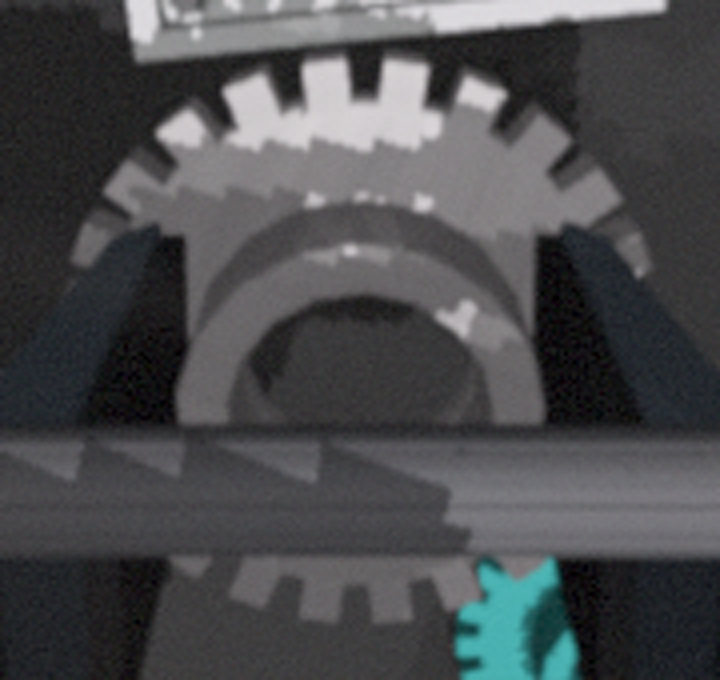

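Call:
arm_command([
  [30, [2, 0, 40], 0],
  [30, [2, 0, 80], 0],
  [30, [2, 0, 80], 0],
  [30, [2, 20, 80], 0],
  [30, [2, 45, 80], 0],
])

```text
clock: 5.65
tool_pos: [0.5591, -0.0157, 0.1028]
orientation: [-0.569, 0.569, -0.42, 0.42]
wrist_force: [-0.1, 0.1, -2.2]
gripper_width: 0.0452
```

Call:
arm_command([
  [30, [0, 0, 0], 0],
  [30, [0, 0, 0], 0],
  [30, [0, 8, 0], 0],
  [30, [0, 14, 0], 0],
  [30, [0, 14, 0], 0],
])

```text
clock: 6.28
tool_pos: [0.5593, -0.0154, 0.0884]
orientation: [-0.568, 0.569, -0.421, 0.42]
wrist_force: [0.3, -0.9, -1.9]
gripper_width: 0.0447
```

```bash
python3 - <<'E'
from h import *
go()
f=ctrl.grab_frame("scene"); crop(f,250,410,160,290,5,"s6.png")
f=ctrl.grab_frame("wrist"); cv2.imwrite("pics/w6.png",f["color"][:,:,::-1])
E
```

```text
clk 6.28 tcp [559.3 -15.4  88.4] F [ 0.3 -0.9 -1.9] Mo [ 0.01 -0.01  0.01] w 44.7 q [-0.05  0.4   1.78 -0.    0.96  1.23] xang -72.94 ydir [-0.001 -0.    -1.   ]
```

View pics/s6.png

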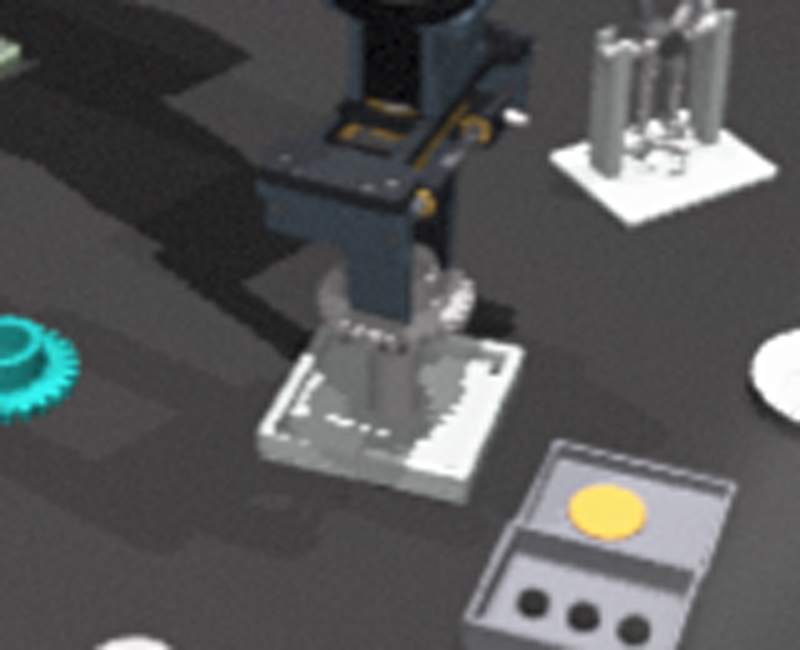

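View pics/w6.png

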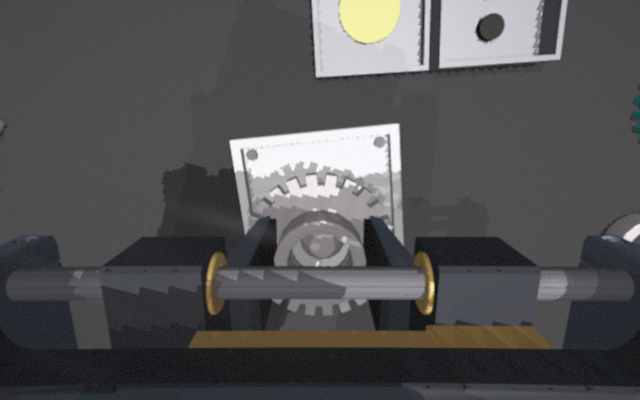

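The stub tip shows inside the gear hole at (322,240), and the scene view agrees. I'm lowering.

Call:
arm_command([
  [30, [0, 12, 0], 0],
  [30, [0, 24, 0], 0],
  [30, [0, 38, 0], 0],
  [30, [0, 52, 0], 0],
  [30, [0, 62, 0], 0],
])

```text
clock: 7.0
tool_pos: [0.5593, -0.0154, 0.0256]
orientation: [-0.568, 0.569, -0.421, 0.42]
wrist_force: [0.3, -0.3, -2.0]
gripper_width: 0.045
```

Call:
arm_command([
  [30, [0, 2, 0], 0],
  [30, [0, 4, 0], 0],
  [30, [0, 5, 0], 0],
  [30, [0, 5, 0], 0],
  [30, [0, 5, 0], 0],
])

```text
clock: 7.62
tool_pos: [0.5599, -0.0154, 0.0222]
orientation: [0.569, -0.569, 0.42, -0.42]
wrist_force: [0.4, 0.8, -1.6]
gripper_width: 0.045
```

Call:
arm_command([
  [30, [0, 1, 0], 0],
  [30, [0, 1, 0], 0],
  [50, [0, 1, 0], 0],
  [52, [0, 0, 0], 0],
  [54, [0, 0, 0], 0],
])

```text
clock: 8.25
tool_pos: [0.5599, -0.0155, 0.0221]
orientation: [0.569, -0.569, 0.42, -0.42]
wrist_force: [0.6, -0.1, -0.4]
gripper_width: 0.0541
```

Call:
arm_command([
  [55, [0, -10, 0], 0],
  [55, [0, -40, 0], 0],
  [55, [0, -90, 0], 0],
  [55, [0, -110, 0], 0],
  [55, [0, -110, 0], 0],
])

```text
clock: 8.88
tool_pos: [0.561, -0.0155, 0.1343]
orientation: [0.57, -0.568, 0.419, -0.422]
wrist_force: [-0.7, -0.6, -0.1]
gripper_width: 0.0551
```

```bash
python3 - <<'E'
from h import *
go([.6022-.043,-.2581-.013,.14])
f=ctrl.grab_frame("scene"); crop(f,250,410,160,290,5,"s7.png")
f=ctrl.grab_frame("wrist"); cv2.imwrite("pics/w7.png",f["color"][:,:,::-1])
E
```

```text
clk 8.88 tcp [561.  -15.5 134.3] F [-0.7 -0.6 -0.1] Mo [-0.05  0.05 -0.01] w 55.1 q [-0.05  0.36  1.72 -0.    1.06  1.22] xang -72.94 ydir [ 0.005 -0.    -1.   ]
shift [243.9  -5.7 -76.7]
```

View pics/s7.png

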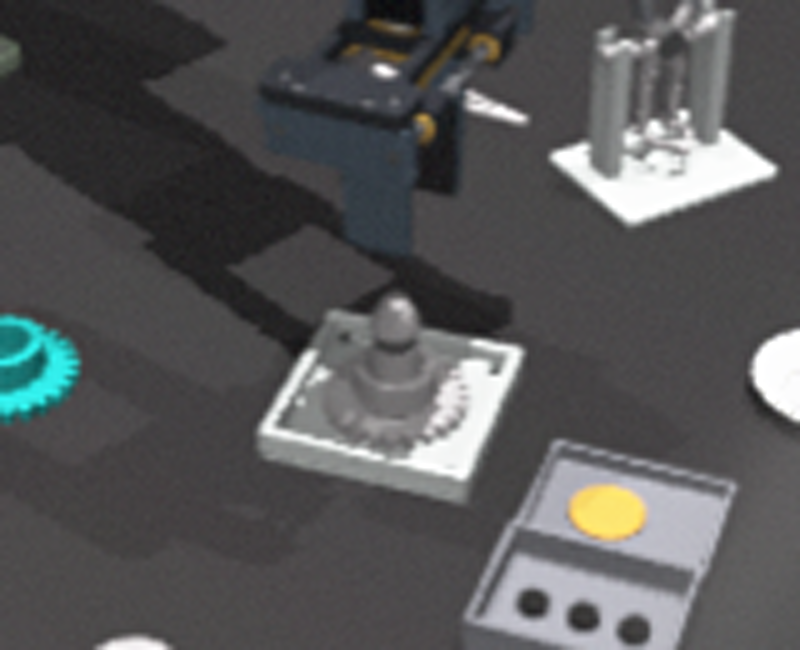

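View pics/w7.png

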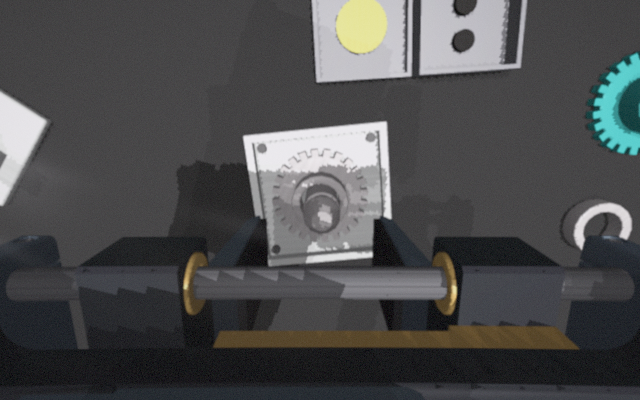

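The gear sits on the stub, level in the case. Next is the collar.

Call:
arm_command([
  [62, [60, -5, -20], 0],
  [62, [120, -5, -40], 0],
  [62, [180, -5, -60], 0],
  [62, [225, -5, -77], 0],
  [62, [244, -5, -77], 0],
])

```text
clock: 9.6
tool_pos: [0.5563, -0.2736, 0.1351]
orientation: [-0.568, 0.568, -0.422, 0.42]
wrist_force: [0.9, 0.7, 0.0]
gripper_width: 0.0622
```

Call:
arm_command([
  [62, [0, 0, 0], 0],
  [62, [0, 0, 0], 0],
  [62, [0, 0, 0], 0],
  [62, [0, 0, 0], 0],
  [62, [0, 0, 0], 0],
])

```text
clock: 10.22
tool_pos: [0.5578, -0.2707, 0.1372]
orientation: [0.569, -0.569, 0.42, -0.42]
wrist_force: [-0.3, 0.7, 0.0]
gripper_width: 0.0623
```

```bash
python3 - <<'E'
from h import *
go([.6022,-.2581,.0035])
f=ctrl.grab_frame("wrist"); cv2.imwrite("pics/w8.png",f["color"][:,:,::-1])
uv=proj(f,[.6022,-.2581,.016])[0]; print(uv)
hole(f,uv,60,(.0,.016))
E
```

```text
clk 10.22 tcp [ 557.8 -270.7  137.2] F [-0.3  0.7  0. ] Mo [ 0.02 -0.05  0.01] w 62.3 q [-0.47  0.44  1.57 -0.    1.13  0.8 ] xang -72.89 ydir [ 0. -0. -1.]
shift [  1.  133.7  46.1]
[320.14621388 138.96244315]
outer [320.6 138.8] [56.4 56.9] [(0.0, [601.1, -258.9]), (0.016, [602.5, -258.4])]
hole [320.7 139.1] [38.1 38.5] [(0.0, [600.8, -259.1]), (0.016, [602.2, -258.6])]
```

View pics/w8.png

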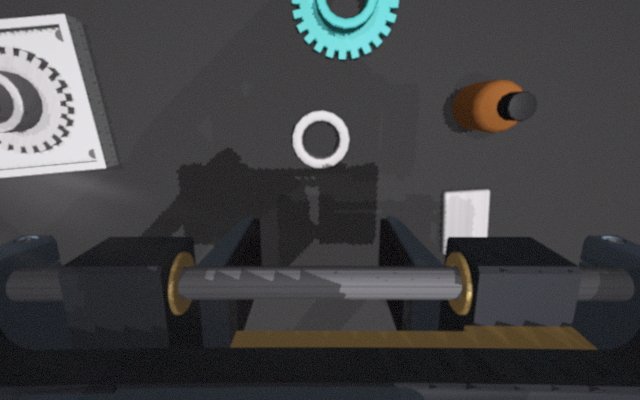

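Call:
arm_command([
  [66, [0, 20, 30], 0],
  [66, [0, 70, 46], 0],
  [66, [0, 105, 46], 0],
  [66, [0, 120, 46], 0],
  [66, [0, 125, 46], 0],
])

```text
clock: 10.9
tool_pos: [0.6016, -0.2579, 0.0117]
orientation: [-0.569, 0.569, -0.42, 0.42]
wrist_force: [-0.1, 0.0, -0.3]
gripper_width: 0.0659
```

Call:
arm_command([
  [66, [0, 6, 0], 0],
  [66, [0, 7, 0], 0],
  [66, [0, 7, 0], 0],
  [30, [0, 7, 0], 0],
  [30, [0, 7, 0], 0],
])

```text
clock: 11.52
tool_pos: [0.6018, -0.2579, 0.0053]
orientation: [0.569, -0.569, 0.42, -0.42]
wrist_force: [-0.3, 0.1, 0.0]
gripper_width: 0.0487
```

Call:
arm_command([
  [30, [0, 0, 0], 0],
  [30, [0, 0, 0], 0],
  [30, [0, 0, 0], 0],
  [30, [0, -10, 0], 0],
  [30, [0, -20, 0], 0],
])

```text
clock: 12.15
tool_pos: [0.6016, -0.2577, 0.0254]
orientation: [-0.569, 0.569, -0.42, 0.42]
wrist_force: [0.3, 0.7, -0.2]
gripper_width: 0.0466
```

```bash
python3 - <<'E'
from h import *
go([.483,-.0375,.15])
f=ctrl.grab_frame("wrist"); cv2.imwrite("pics/w9.png",f["color"][:,:,::-1])
f=ctrl.grab_frame("scene"); crop(f,200,340,210,340,5,"s9.png")
E
```

```text
clk 12.15 tcp [ 601.6 -257.7   25.4] F [ 0.3  0.7 -0.2] Mo [-0.04 -0.02 -0.03] w 46.6 q [-0.42  0.6   1.61 -0.    0.94  0.85] xang -72.94 ydir [-0.  0. -1.]
shift [-245.4 -124.6  -48.8]
```

View pics/w9.png

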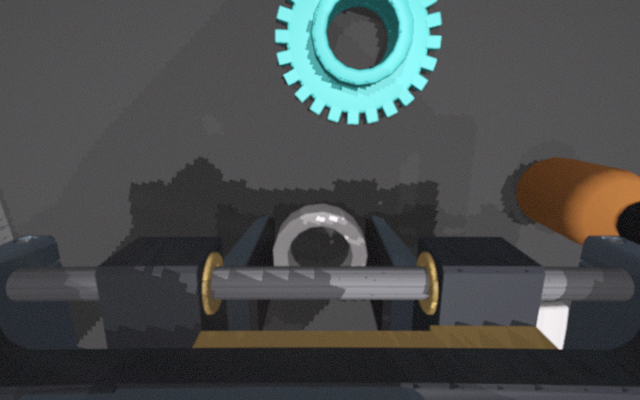

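View pics/s9.png

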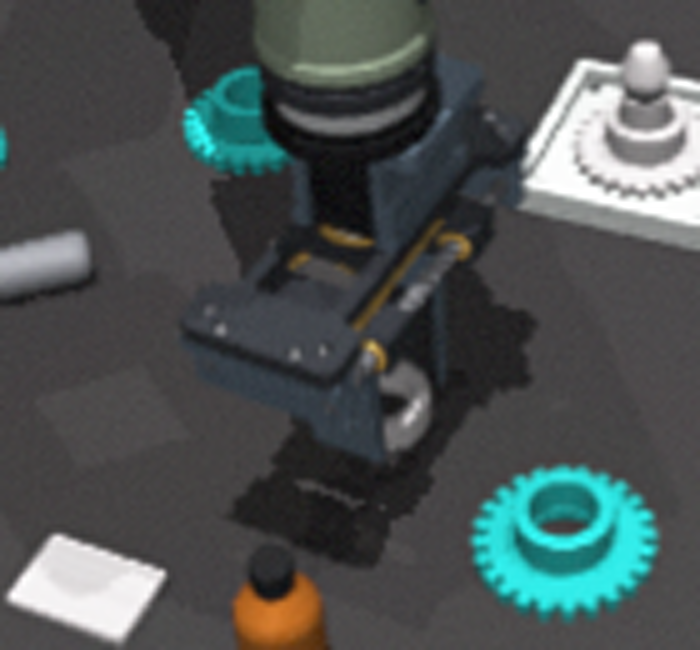

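```bash
python3 - <<'E'
from h import *
f=ctrl.grab_frame("wrist"); crop(f,250,400,190,340,5,"w10.png")
s=ctrl.observe();M=Rt(s);t=s["tool_pos"]
im=cv2.imread("pics/w10.png")
for r,dy,c in ((24,10.7,(0,255,0)),(16,10.7,(0,255,0)),(24,-5.3,(0,0,255)),(16,-5.3,(0,0,255))):
    pts=[t+M@np.array([r*np.cos(a)+1,-dy,r*np.sin(a)])/1000 for a in np.linspace(0,6.28,60)]
    p=(proj(f,pts)-[250,190])*5
    cv2.polylines(im,[p.astype(np.int32)],True,c,1)
cv2.imwrite("pics/w10o.png",im)
E
```

```text
(no output)
```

View pics/w10o.png

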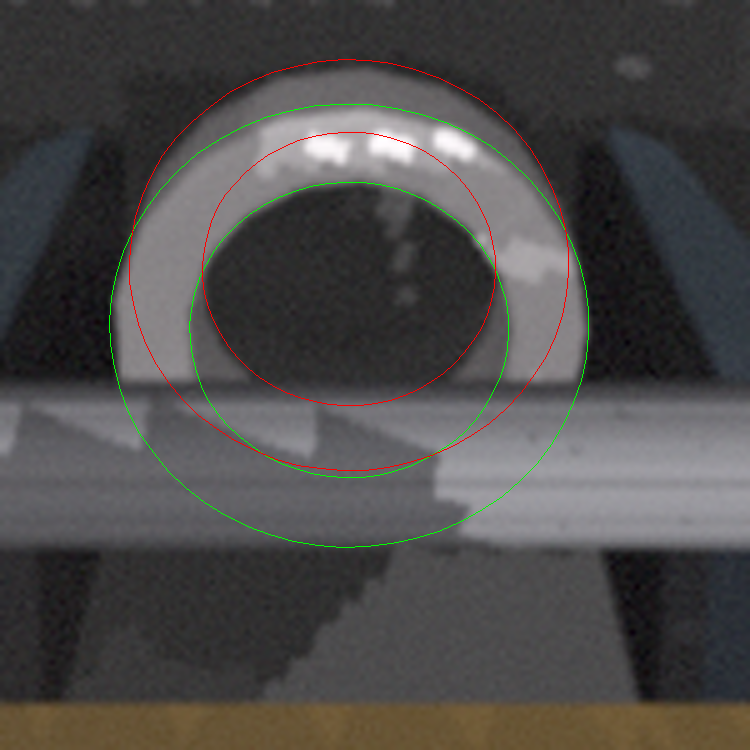

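```bash
python3 - <<'E'
from h import *
go([.5582,-.0164,.10])
E
```

```text
clk 12.30 tcp [ 602.3 -258.    26. ] F [ 0.8  0.8 -1.5] Mo [ 0.07 -0.04 -0.04] w 46.8 q [-0.42  0.6   1.61 -0.    0.93  0.85] xang -72.94 ydir [ 0.002 -0.001 -1.   ]
shift [-243.8  -74.3   28.9]
```

Call:
arm_command([
  [30, [-10, -50, 0], 0],
  [30, [-60, -85, 5], 0],
  [30, [-120, -95, 15], 0],
  [30, [-180, -95, 25], 0],
  [30, [-225, -90, 29], 0],
])

```text
clock: 12.92
tool_pos: [0.5631, -0.0319, 0.1155]
orientation: [0.569, -0.569, 0.42, -0.42]
wrist_force: [0.4, -0.0, -0.8]
gripper_width: 0.0464
```

Call:
arm_command([
  [30, [-19, 0, 0], 0],
  [30, [-19, 5, 0], 0],
  [30, [-19, 10, 0], 0],
  [30, [-19, 15, 0], 0],
  [30, [-19, 15, 0], 0],
])

```text
clock: 13.55
tool_pos: [0.5576, -0.017, 0.0992]
orientation: [-0.568, 0.569, -0.421, 0.42]
wrist_force: [0.8, 0.7, -0.9]
gripper_width: 0.0469
```

```bash
python3 - <<'E'
from h import *
go([.5582,-.0164,.10])
f=ctrl.grab_frame("wrist"); crop(f,230,420,110,330,3,"w11.png")
f=ctrl.grab_frame("scene"); crop(f,250,410,160,290,5,"s11.png")
go([.5582,-.0164,.10])
E
```

```text
clk 13.55 tcp [557.6 -17.   99.2] F [ 0.8  0.7 -0.9] Mo [-0.    0.11 -0.01] w 46.9 q [-0.05  0.39  1.77 -0.    0.98  1.22] xang -73.02 ydir [-0.001 -0.    -1.   ]
shift [-0.4 -0.8  0.7]
clk 13.65 tcp [557.9 -16.6  99.8] F [-0.1 -0.1 -1.2] Mo [-0.02  0.03  0.08] w 47.2 q [-0.05  0.39  1.77 -0.    0.98  1.22] xang -72.99 ydir [-0. -0. -1.]
shift [-0.2 -0.2  0.3]
```

View pics/w11.png

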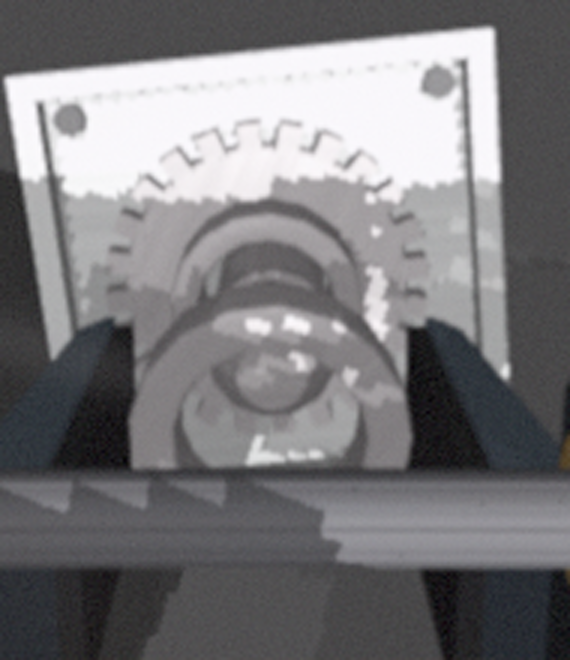

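View pics/s11.png

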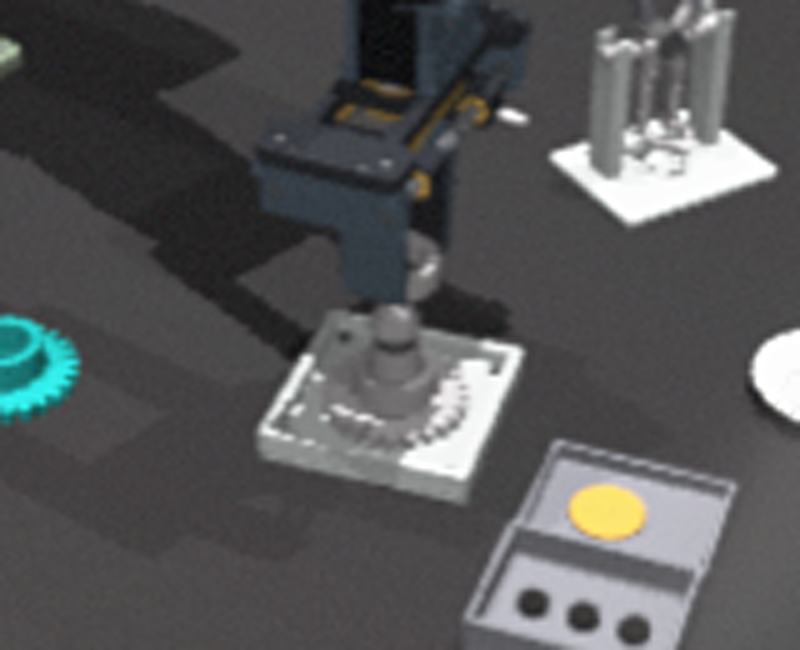

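The collar at crop x 271 lines up with the stub tip at 272. I'm lowering.

Call:
arm_command([
  [30, [0, 12, 0], 0],
  [30, [0, 24, 0], 0],
  [30, [0, 36, 0], 0],
  [30, [0, 46, 0], 0],
  [30, [0, 54, 0], 0],
])

```text
clock: 14.28
tool_pos: [0.5576, -0.016, 0.0451]
orientation: [-0.569, 0.569, -0.42, 0.42]
wrist_force: [0.6, -0.1, -0.5]
gripper_width: 0.0463
```

Call:
arm_command([
  [30, [0, 2, 0], 0],
  [30, [0, 3, 0], 0],
  [30, [0, 4, 0], 0],
  [30, [0, 5, 0], 0],
  [30, [0, 5, 0], 0],
])

```text
clock: 14.9
tool_pos: [0.558, -0.0161, 0.0413]
orientation: [0.569, -0.569, 0.42, -0.421]
wrist_force: [-0.3, 0.1, 1.1]
gripper_width: 0.047
```

Call:
arm_command([
  [50, [0, 0, 0], 0],
  [54, [0, 0, 0], 0],
  [56, [0, 0, 0], 0],
  [56, [0, -15, 0], 0],
  [56, [0, -50, 0], 0],
])

```text
clock: 15.52
tool_pos: [0.5568, -0.016, 0.091]
orientation: [-0.568, 0.569, -0.421, 0.419]
wrist_force: [1.5, 1.0, 0.2]
gripper_width: 0.056
```

Call:
arm_command([
  [56, [0, -50, -20], 0],
  [56, [0, -90, -60], 0],
  [56, [0, -110, -80], 0],
  [56, [0, -110, -80], 0],
  [56, [0, -110, -80], 0],
])

```text
clock: 16.15
tool_pos: [0.4816, -0.0393, 0.2008]
orientation: [0.569, -0.569, 0.42, -0.42]
wrist_force: [-0.1, -0.1, -0.4]
gripper_width: 0.0562
```

```bash
python3 - <<'E'
from h import *
import pickle
go()
f=ctrl.grab_frame("wrist"); pickle.dump((f,ctrl.observe()),open("w12.pkl","wb"));cv2.imwrite("pics/w12.png",f["color"][:,:,::-1])
f=ctrl.grab_frame("scene"); crop(f,250,410,90,290,4,"s12.png")
T=ctrl.grab_frame("top"); crop(T,180,350,130,230,4,"t12.png")
pickle.dump((T,f),open("f12.pkl","wb"))
E
```

```text
clk 16.15 tcp [481.6 -39.3 200.8] F [-0.1 -0.1 -0.4] Mo [ 0.02 -0.03 -0.02] w 56.2 q [-0.11  0.18  1.79  0.    1.17  1.17] xang -72.94 ydir [ 0.  0. -1.]
```

View pics/w12.png

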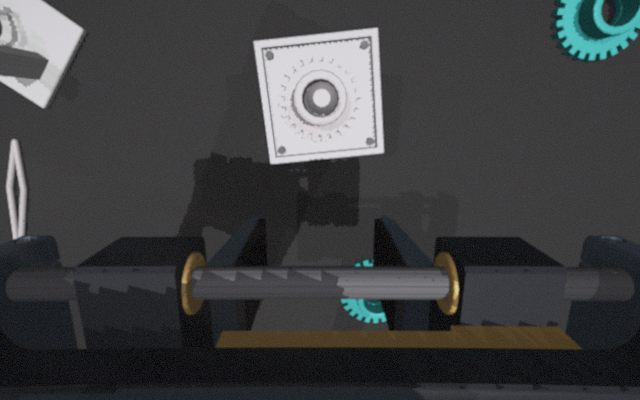

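View pics/s12.png

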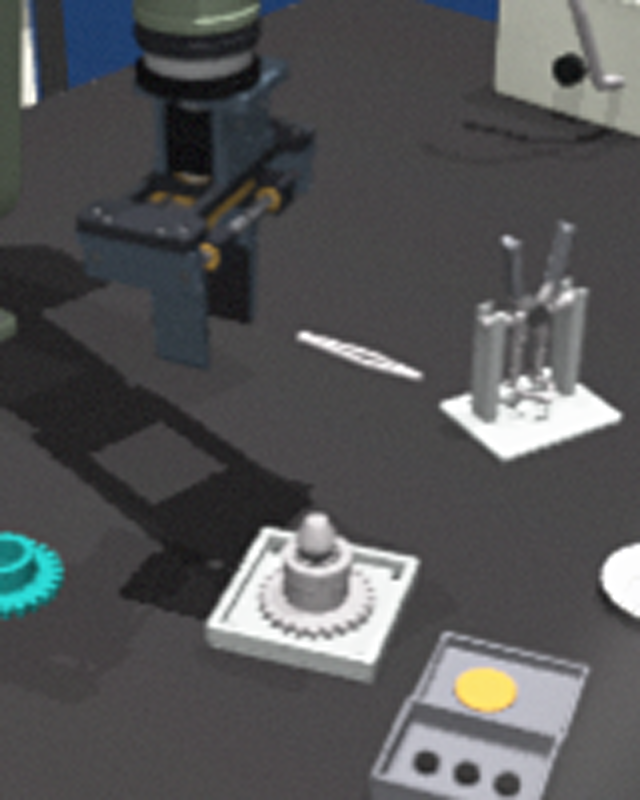

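View pics/t12.png

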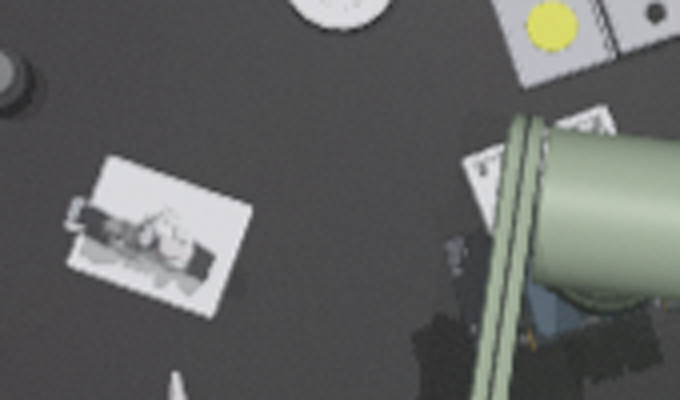

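Gear and collar are both seated. Now I'll locate the stand and pliers.

```bash
python3 - <<'E'
from h import *
import pickle
T,S=pickle.load(open("f12.pkl","rb"))
q=[[208,169],[243,181.75],[233,209.5],[197,196]]
for z in (0,.008):
    X=onz(T,q,z)*1000; print(np.round(X[:,:2],1).tolist(),X.mean(0),[round(np.linalg.norm(X[i]-X[(i+1)%4])) for i in range(4)],[round(np.degrees(np.arctan2(*(X[(i+1)%4]-X[i])[[1,0]])),1) for i in range(4)])
print("ringish",onz(T,[[222,189]],.029), "bar ends", onz(T,[[202.5,184],[232.5,196]],.099))
# scene handles tops: crop/4+(250,90)
crop(S,355,415,135,215,10,"s12c.png")
E
```

```text
[[586.5, 330.1], [549.0, 220.4], [463.5, 247.9], [502.5, 360.4]] [525.362703   289.70068638   0.        ] [116, 90, 119, 89] [np.float64(-108.9), np.float64(162.2), np.float64(70.9), np.float64(-19.8)]
[[585.3, 328.3], [548.0, 219.2], [462.9, 246.6], [501.7, 358.4]] [524.46001381 288.13507653   8.        ] [115, 89, 118, 89] [np.float64(-108.9), np.float64(162.2), np.float64(70.9), np.float64(-19.8)]
ringish [[0.5222081  0.27851343 0.029     ]] bar ends [[0.5276101  0.32196986 0.099     ]
 [0.49485605 0.23417699 0.099     ]]
```

View pics/s12c.png

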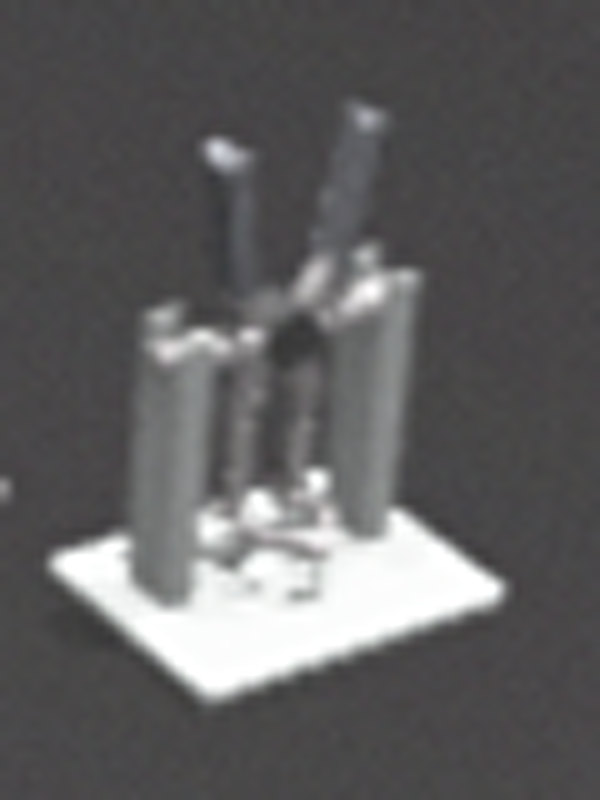

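```bash
python3 - <<'E'
from h import *
go([.485,.295,.22],70.8)
E
```

```text
clk 16.30 tcp [481.5 -39.2 199.9] F [ 0.1  0.4 -0.1] Mo [ 0.01  0.01 -0.02] w 55.8 q [-0.11  0.19  1.79  0.    1.17  1.17] xang -72.92 ydir [-0.002  0.    -1.   ]
shift [-318.5  -20.1  101.5]
turn(about tool y, rad) 0.6333
```

Call:
arm_command([
  [80, [-55, -20, 15], 0.12],
  [80, [-110, -20, 30], 0.25],
  [80, [-165, -20, 45], 0.38],
  [80, [-220, -20, 60], 0.5],
  [80, [-270, -20, 80], 0.63],
])

```text
clock: 16.92
tool_pos: [0.4782, 0.2444, 0.2199]
orientation: [0.409, -0.41, 0.576, -0.576]
wrist_force: [0.7, -0.2, 0.4]
gripper_width: 0.0803
```

```bash
python3 - <<'E'
from h import *
go([.485,.295,.22],70.8)
E
```

```text
clk 16.93 tcp [478.2 244.4 219.9] F [ 0.7 -0.2  0.4] Mo [ 0.07 -0.07 -0.02] w 80.3 q [ 0.45  0.26  1.64 -0.    1.25  2.36] xang -109.22 ydir [-0.001 -0.001 -1.   ]
shift [-50.   -0.1 -10.3]
turn(about tool y, rad) -0.0003
```

Call:
arm_command([
  [80, [-25, 0, -2], 0],
  [80, [-45, 0, -5], 0],
  [80, [-48, 0, -5], 0],
  [80, [-48, 0, -5], 0],
  [80, [-48, 0, -5], 0],
])

```text
clock: 17.55
tool_pos: [0.4896, 0.2879, 0.2211]
orientation: [-0.41, 0.41, -0.576, 0.576]
wrist_force: [0.8, -0.7, -0.7]
gripper_width: 0.08
```

```bash
python3 - <<'E'
from h import *
import pickle
go()
f=ctrl.grab_frame("wrist"); pickle.dump((f,ctrl.observe()),open("w13.pkl","wb"));cv2.imwrite("pics/w13.png",f["color"][:,:,::-1])
E
```

```text
clk 17.55 tcp [489.6 287.9 221.1] F [ 0.8 -0.7 -0.7] Mo [ 0.   -0.03  0.01] w 80.0 q [ 0.51  0.3   1.57 -0.    1.27  2.42] xang -109.11 ydir [ 0. -0. -1.]
```

View pics/w13.png

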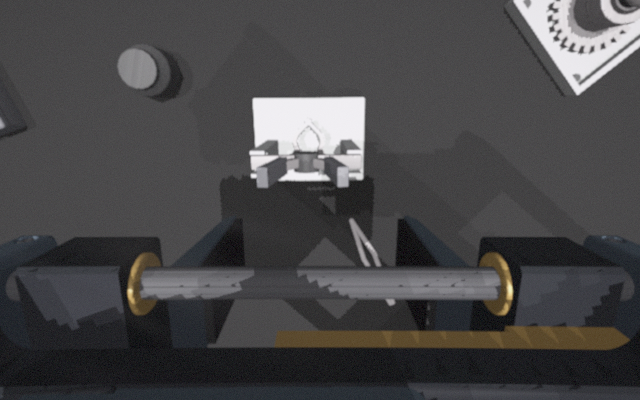

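The pliers are seen from above: handle tops at (265,175) and (340,175), bar at row 160, ring at (310,135) ahead on the tool +z side.

```bash
python3 - <<'E'
from h import *
import pickle
f,s=pickle.load(open("w13.pkl","rb"))
crop(f,240,380,85,200,5,"w13c.png")
E
```

```text
(no output)
```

View pics/w13c.png

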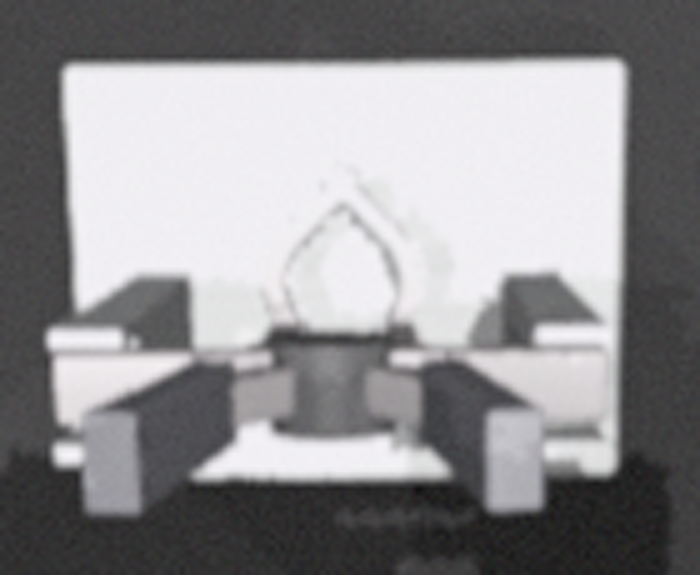

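```bash
python3 - <<'E'
from h import *
import pickle
f,s=pickle.load(open("w13.pkl","rb"));M=Rt(s);t=s["tool_pos"]
P=lambda c:[240+c[0]/5,85+c[1]/5]
L=lambda c,z:(np.round(((onz(f,[P(c)],z)-t)@M)[0]*1000,1).tolist(),np.round(onz(f,[P(c)],z)[0]*1000,1).tolist())
a,b=L((111,462),.167),L((514,460),.167); print(a,b)
print("outer edges",L((83,462),.167)[0],L((545,460),.167)[0])
print("bar L/R",L((52,390),.099),L((606,390),.099), "bar front/back",L((329,350),.099)[0],L((329,432),.099)[0])
print("foot corners",[L(c,.008) for c in((62,62),(628,60),(618,474))])
E
```

```text
([-37.7, 54.2, 27.3], [527.7, 314.7, 167.0]) ([15.5, 54.2, 27.6], [510.6, 264.4, 167.0])
outer edges [-41.4, 54.2, 27.3] [19.6, 54.2, 27.6]
bar L/R ([-58.5, 122.2, 26.0], [533.3, 334.8, 99.0]) ([35.6, 122.2, 26.1], [502.5, 245.9, 99.0]) bar front/back [-11.4, 122.2, 32.9] [-11.6, 122.2, 18.8]
foot corners [([-70.9, 213.2, 81.4], [589.7, 328.4, 8.0]), ([49.0, 213.2, 81.9], [551.0, 214.9, 8.0]), ([50.0, 213.2, -7.6], [466.1, 243.3, 8.0])]
```

Call:
arm_command([
  [80, [-12, 0, 20], 0],
  [80, [-12, 10, 27], 0],
  [80, [-12, 40, 27], 0],
  [80, [-12, 70, 27], 0],
  [80, [-12, 80, 27], 0],
])

```text
clock: 18.23
tool_pos: [0.5173, 0.2903, 0.1386]
orientation: [0.409, -0.412, 0.576, -0.576]
wrist_force: [-0.2, -0.4, 0.9]
gripper_width: 0.0801
```

```bash
python3 - <<'E'
from h import *
go()
f=ctrl.grab_frame("wrist"); cv2.imwrite("pics/w14.png",f["color"][:,:,::-1])
f=ctrl.grab_frame("scene"); crop(f,310,440,80,220,5,"s14.png")
E
```

```text
clk 18.23 tcp [517.3 290.3 138.6] F [-0.2 -0.4  0.9] Mo [ 0.01  0.05 -0.  ] w 80.1 q [ 0.49  0.41  1.63 -0.    1.11  2.4 ] xang -109.06 ydir [-0.004 -0.003 -1.   ]
```

View pics/w14.png

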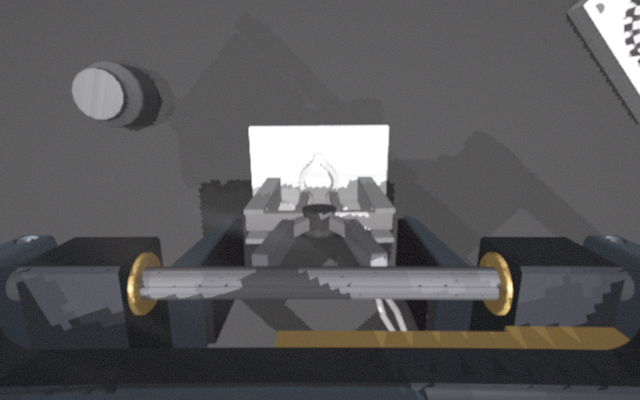

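View pics/s14.png

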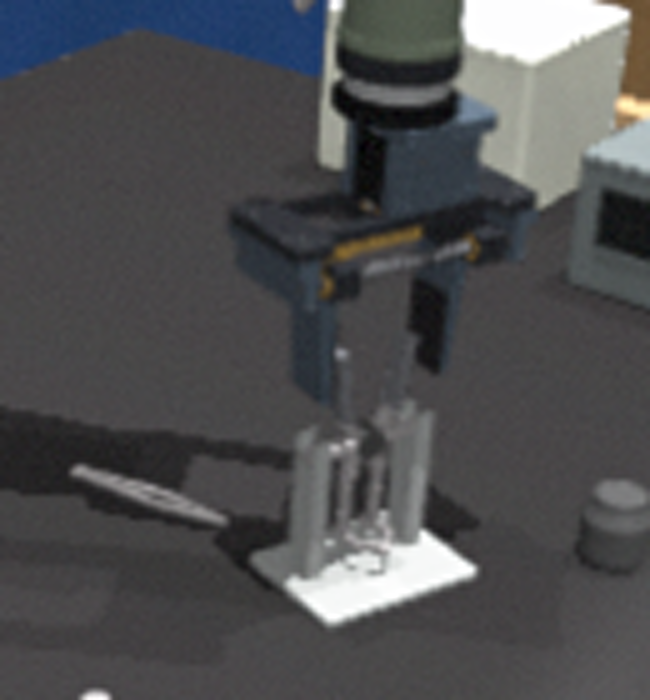

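The handles are centred between the fingers (both at column 321). I'm lowering 13 mm and squeezing.

Call:
arm_command([
  [80, [0, 8, 0], 0],
  [80, [0, 12, 0], 0],
  [80, [0, 12, 0], 0],
  [60, [0, 12, 0], 0],
  [50, [0, 12, 0], 0],
], squeeze=30)

```text
clock: 18.95
tool_pos: [0.519, 0.2915, 0.1292]
orientation: [-0.41, 0.41, -0.576, 0.576]
wrist_force: [-1.0, -0.9, -0.0]
gripper_width: 0.0626
```

Call:
arm_command([
  [44, [0, 0, 0], 0],
  [38, [0, 0, 0], 0],
  [34, [0, 0, 0], 0],
  [30, [0, 0, 0], 0],
  [30, [0, 0, 0], 0],
])

```text
clock: 19.58
tool_pos: [0.5199, 0.2912, 0.1317]
orientation: [-0.412, 0.41, -0.575, 0.576]
wrist_force: [-2.0, -3.3, 12.2]
gripper_width: 0.0371
```

```bash
python3 - <<'E'
from h import *
go()
f=ctrl.grab_frame("wrist"); cv2.imwrite("pics/w15.png",f["color"][:,:,::-1])
f=ctrl.grab_frame("scene"); crop(f,310,440,80,220,5,"s15.png")
E
```

```text
clk 19.57 tcp [519.9 291.2 131.7] F [-2.  -3.3 12.2] Mo [-0.75  0.43  0.02] w 37.1 q [ 0.49  0.41  1.64 -0.    1.09  2.4 ] xang -109.00 ydir [ 0.003 -0.    -1.   ]
```

View pics/w15.png

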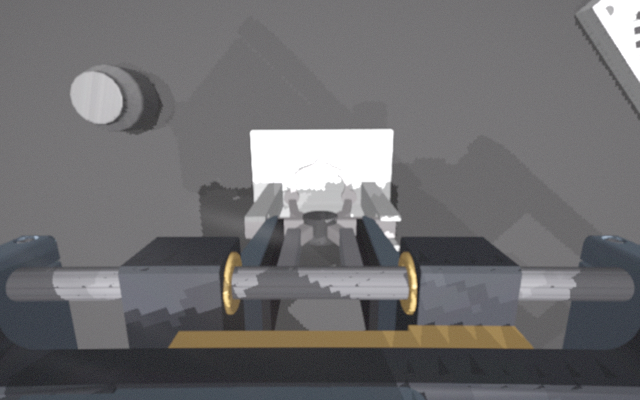

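View pics/s15.png

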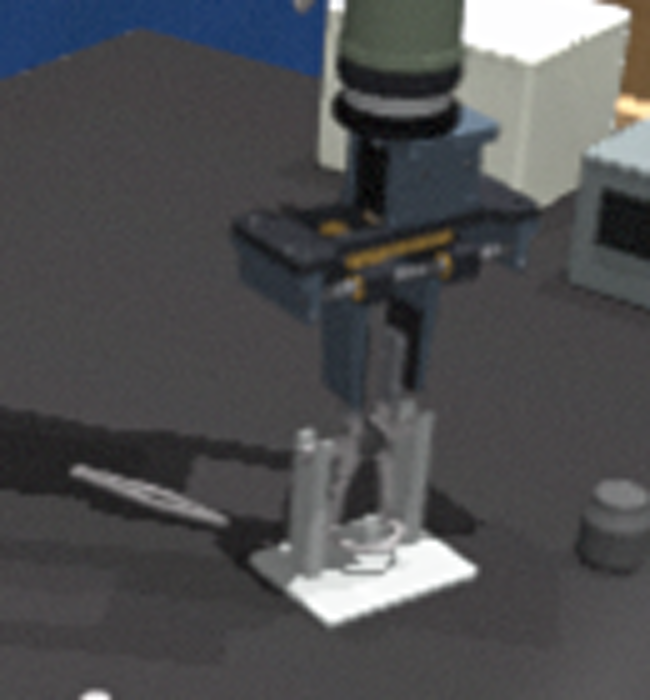

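The squeeze is complete: opening 37.1 mm and the ring visibly spread. Now a straight lift.

Call:
arm_command([
  [30, [0, -4, 0], 0],
  [30, [0, -10, 0], 0],
  [30, [0, -18, 0], 0],
  [30, [0, -28, 0], 0],
  [30, [0, -38, 0], 0],
])

```text
clock: 20.3
tool_pos: [0.519, 0.2917, 0.1677]
orientation: [-0.411, 0.41, -0.576, 0.576]
wrist_force: [0.9, -0.3, -3.2]
gripper_width: 0.0371
```

Call:
arm_command([
  [30, [0, -15, 0], 0],
  [30, [0, -30, 0], 0],
  [30, [0, -50, 0], 0],
  [30, [0, -65, 0], 0],
  [30, [0, -72, 0], 0],
])

```text
clock: 20.92
tool_pos: [0.5193, 0.2919, 0.2404]
orientation: [-0.411, 0.41, -0.576, 0.576]
wrist_force: [0.2, -0.3, -2.6]
gripper_width: 0.037
```

```bash
python3 - <<'E'
from h import *
import pickle
go()
f=ctrl.grab_frame("wrist"); cv2.imwrite("pics/w16.png",f["color"][:,:,::-1]);pickle.dump((f,ctrl.observe()),open("w16.pkl","wb"))
f=ctrl.grab_frame("scene"); crop(f,310,440,50,220,4,"s16.png")
E
```

```text
clk 20.93 tcp [519.3 291.9 240.4] F [ 0.2 -0.3 -2.6] Mo [ 0.08  0.03 -0.  ] w 37.0 q [ 0.49  0.34  1.47 -0.    1.33  2.4 ] xang -109.03 ydir [ 0.002  0.001 -1.   ]
```

View pics/w16.png

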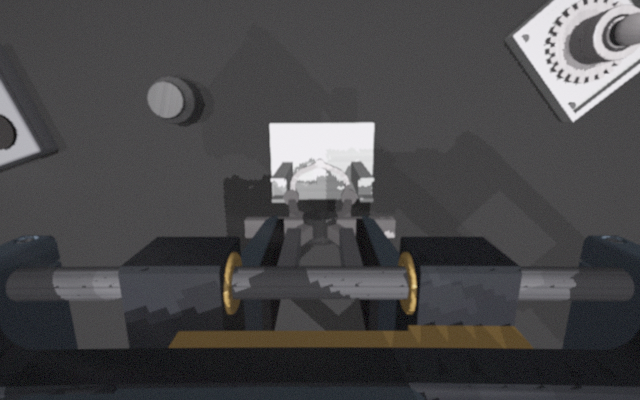

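View pics/s16.png

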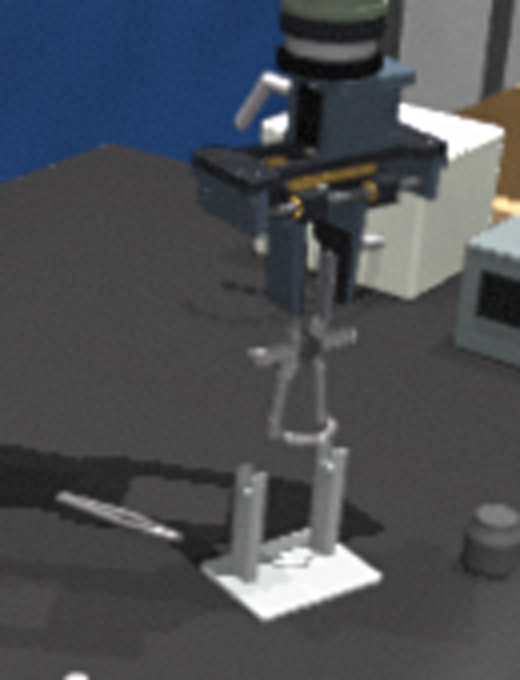

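```bash
python3 - <<'E'
from h import *
go([.515,.06,.225])
E
```

```text
clk 21.02 tcp [519.2 291.8 239.8] F [-0.6  0.5 -2.4] Mo [0.03 0.01 0.05] w 37.1 q [ 0.49  0.34  1.47 -0.    1.33  2.4 ] xang -109.03 ydir [ 0.001  0.001 -1.   ]
shift [220.5  14.6  71.6]
```

Call:
arm_command([
  [30, [30, 0, 10], 0],
  [30, [70, 0, 22], 0],
  [30, [110, 2, 35], 0],
  [30, [150, 6, 48], 0],
  [30, [180, 10, 60], 0],
])

```text
clock: 21.65
tool_pos: [0.5162, 0.1002, 0.2281]
orientation: [0.41, -0.411, 0.576, -0.576]
wrist_force: [-0.3, 0.7, -2.6]
gripper_width: 0.0368
```

Call:
arm_command([
  [30, [25, 2, 8], 0],
  [30, [38, 5, 12], 0],
  [30, [40, 5, 12], 0],
  [30, [40, 5, 12], 0],
  [30, [40, 5, 12], 0],
])

```text
clock: 22.28
tool_pos: [0.5154, 0.061, 0.224]
orientation: [0.411, -0.411, 0.576, -0.576]
wrist_force: [-0.4, -0.1, -3.2]
gripper_width: 0.0368
```

```bash
python3 - <<'E'
from h import *
import pickle
go()
f=ctrl.grab_frame("wrist"); cv2.imwrite("pics/w17.png",f["color"][:,:,::-1]);S=ctrl.grab_frame("scene");T=ctrl.grab_frame("top")
pickle.dump((f,ctrl.observe(),S,T),open("w17.pkl","wb"))
crop(S,270,400,80,260,4,"s17.png")
E
```

```text
clk 22.27 tcp [515.4  61.  224. ] F [-0.4 -0.1 -3.2] Mo [ 0.02  0.05 -0.02] w 36.8 q [0.1  0.22 1.67 0.   1.24 2.  ] xang -108.97 ydir [ 0.  0. -1.]
```

View pics/w17.png

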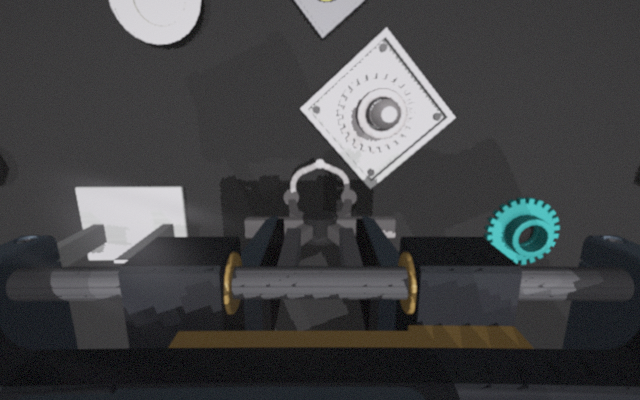

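View pics/s17.png

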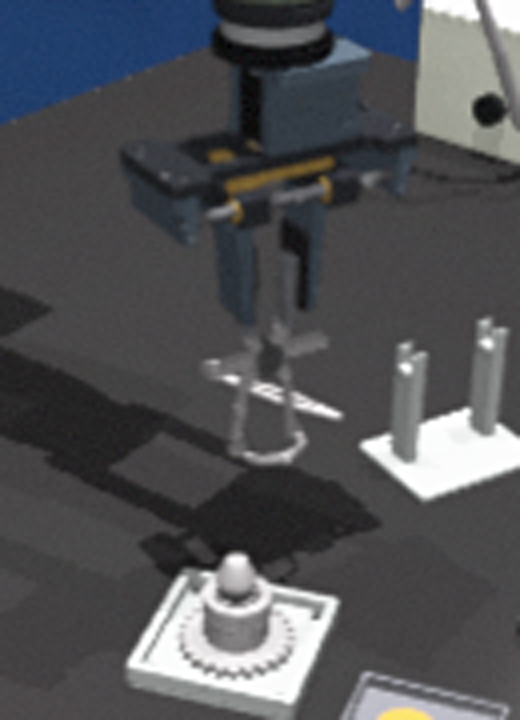

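The ring arc runs over (292–350, 160–200) in the wrist view, and the stub tip is at (389,114). Measuring both.

```bash
python3 - <<'E'
from h import *
import pickle
f,s,S,T=pickle.load(open("w17.pkl","rb"))
crop(f,270,410,90,240,5,"w17c.png"); crop(S,315,360,165,205,14,"s17c.png")
E
```

```text
(no output)
```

View pics/w17c.png

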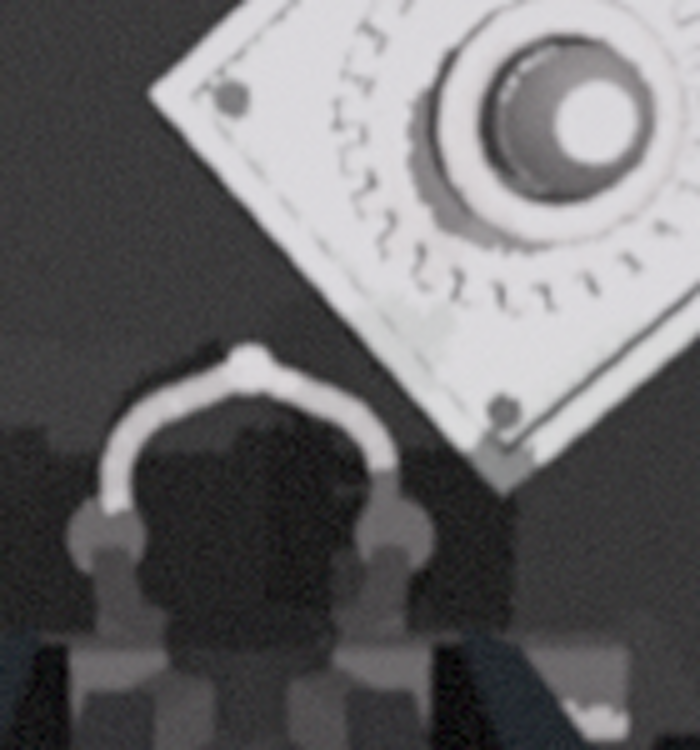

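View pics/s17c.png

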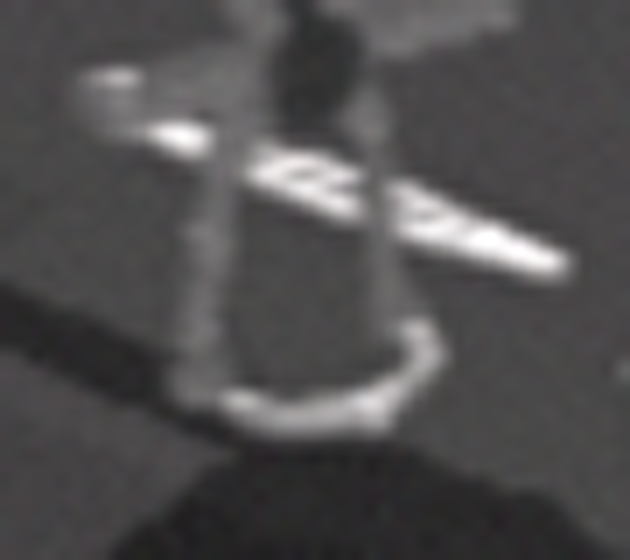

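```bash
python3 - <<'E'
from h import *
import pickle
f,s,S,T=pickle.load(open("w17.pkl","rb"));M=Rt(s);t=s["tool_pos"]
X,e=tri(f,[[320,163.6]],S,[[341.8,193.9]]); print("knob",np.round(X*1000,1),"gap",e*1000,"tool",np.round(M.T@(X-t)*1000,1))
W=lambda c:[270+c[0]/5,90+c[1]/5]
L=lambda c,z:np.round(((onz(f,[W(c)],z)-t)@M)[0]*1000,1)
for zr in (.118,.123,.128):
    print(zr,"front outer",L((250,343),zr),"front inner",L((250,393),zr),"left out/in",L((101,480),zr),L((131,480),zr),"right in/out",L((370,470),zr),L((398,470),zr), "discs",L((105,540),zr),L((397,540),zr))
print("stub top",L((596,122),.080),np.round(onz(f,[W((596,122))],.08)*1000,1), "r",L((555,122),.08),L((637,122),.08))
print("bar ends", [L(c,t[2]-.036+.004) for c in((68,640),(630,640))])
E
```

```text
knob [543.3  52.2 120.6] gap 2.6603114635728344 tool [ -1.  103.4  29.3]
0.118 front outer [1.00e-01 1.06e+02 3.21e+01] front inner [1.00e-01 1.06e+02 2.40e+01] left out/in [-24.3 106.    9.6] [-19.4 106.    9.6] right in/out [ 19.7 106.   11.3] [ 24.3 106.   11.3] discs [-23.8 106.   -0.6] [ 24.4 106.   -0.5]
0.123 front outer [1.00e-01 1.01e+02 3.28e+01] front inner [1.00e-01 1.01e+02 2.49e+01] left out/in [-23.8 101.   10.7] [-19.  101.   10.7] right in/out [ 19.3 101.   12.4] [ 23.8 101.   12.4] discs [-23.4 101.    0.7] [ 23.9 101.    0.8]
0.128 front outer [ 0.1 96.  33.6] front inner [ 0.1 96.  25.8] left out/in [-23.4  96.   11.9] [-18.7  96.   11.9] right in/out [19.  96.  13.5] [23.4 96.  13.5] discs [-23.   96.    2.1] [23.5 96.   2.1]
stub top [ 61.  144.   65.6] [[557.5 -18.2  80. ]] r [ 53.8 144.   65.6] [ 68.2 144.   65.6]
bar ends [array([-22.3,  32. ,   6.3]), array([46.6, 32. ,  6.4])]
```

Call:
arm_command([
  [30, [20, 0, 18], 0],
  [30, [40, 0, 38], 0],
  [30, [55, 0, 50], 0],
  [30, [61, 0, 56], 0],
  [30, [61, 10, 56], 0],
])

```text
clock: 23.05
tool_pos: [0.5489, -0.0158, 0.2142]
orientation: [-0.411, 0.41, -0.576, 0.576]
wrist_force: [0.1, 0.2, -2.9]
gripper_width: 0.0369
```

Call:
arm_command([
  [30, [0, 8, 0], 0],
  [30, [0, 15, 0], 0],
  [30, [0, 15, 0], 0],
  [30, [0, 15, 0], 0],
  [30, [0, 15, 0], 0],
])

```text
clock: 23.68
tool_pos: [0.5485, -0.0156, 0.1993]
orientation: [-0.411, 0.41, -0.576, 0.576]
wrist_force: [0.1, 0.4, -3.1]
gripper_width: 0.0368
```

```bash
python3 - <<'E'
from h import *
import pickle
go()
f=ctrl.grab_frame("wrist"); S=ctrl.grab_frame("scene");T=ctrl.grab_frame("top")
pickle.dump((f,ctrl.observe(),S,T),open("w18.pkl","wb"))
crop(S,270,390,120,270,5,"s18.png");crop(f,240,400,100,240,5,"w18.png")
E
```

```text
clk 23.68 tcp [548.5 -15.6 199.3] F [ 0.1  0.4 -3.1] Mo [0.03 0.01 0.03] w 36.8 q [-0.05  0.29  1.65 -0.    1.2   1.85] xang -109.03 ydir [ 0.001 -0.    -1.   ]
```

View pics/w18.png

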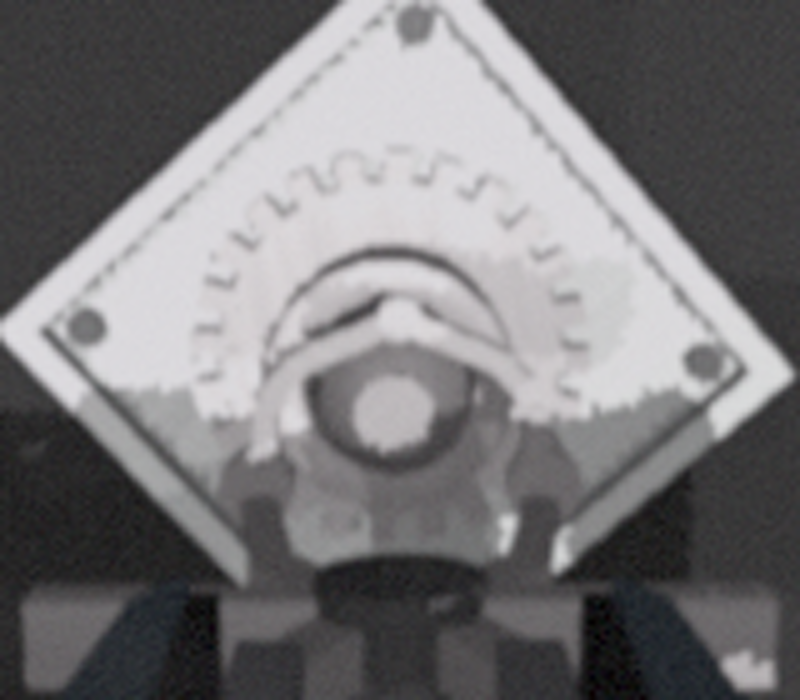

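View pics/s18.png

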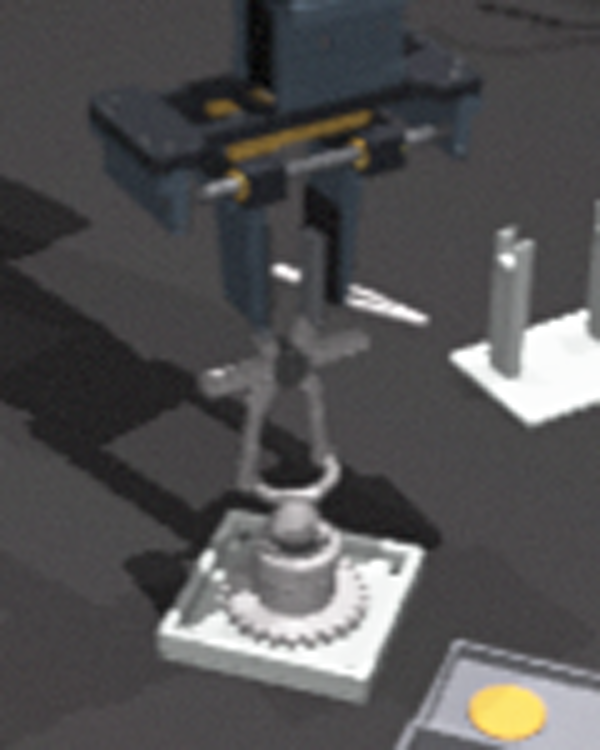

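```bash
python3 - <<'E'
from h import *
import pickle
f,s,S,T=pickle.load(open("w18.pkl","rb"));M=Rt(s);t=s["tool_pos"]
W=lambda c:[240+c[0]/5,100+c[1]/5]
L=lambda c,z:np.round(((onz(f,[W(c)],z)-t)@M)[0]*1000,1)
print("stub",L((393,411),.08),[L(c,.08) for c in((352,411),(434,411),(393,373),(393,450))])
zr=t[2]-.1025
print("ring top plane: knob in",L((401,345),zr+.0025),"knob out",L((401,296),zr-.0025),"L/R outer",L((258,430),zr),L((540,420),zr),"discs",L((253,480),zr+.0025),L((545,475),zr+.0025))
crop(f,280,360,150,220,10,"w18b.png")
E
```

```text
stub [ -0.9 119.2  10. ] [array([ -7.9, 119.2,  10. ]), array([  6.1, 119.2,  10. ]), array([ -0.9, 119.2,  16.6]), array([ -0.9, 119.2,   3.2])]
ring top plane: knob in [  0.4 100.   24.9] knob out [  0.4 105.   31.9] L/R outer [-22.6 102.5  10.5] [ 22.9 102.5  12.2] discs [-23.4 100.    2.8] [ 23.7 100.    3.7]
```

View pics/w18b.png

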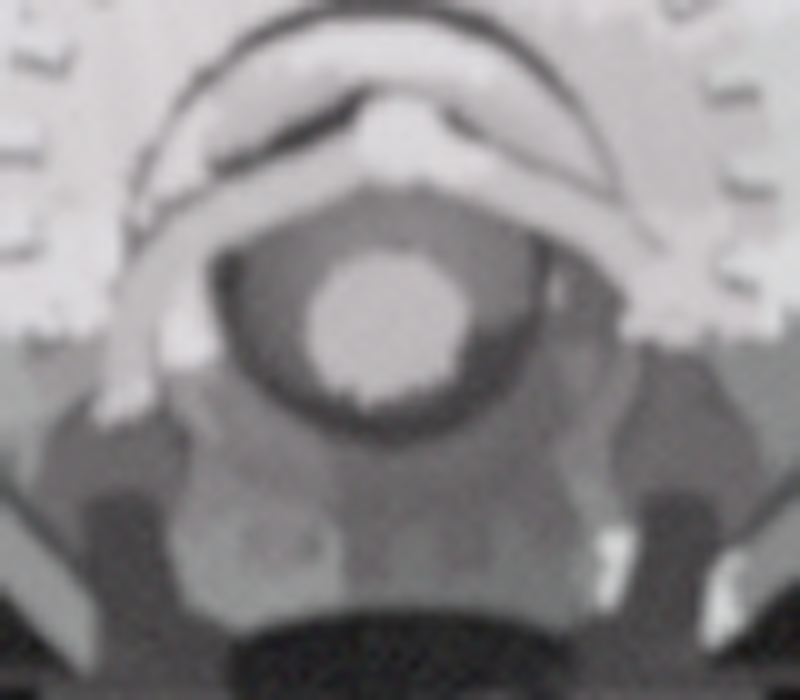

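```bash
python3 - <<'E'
from h import *
import pickle
f,s,S,T=pickle.load(open("w18.pkl","rb"));M=Rt(s);t=s["tool_pos"]
zr=t[2]-.1025+.0025
for c in ((160,370),(165,300),(215,240),(280,210),(350,190),(395,185),(430,185),(490,195),(545,225),(600,265),(628,310)):
    p=((onz(f,[[280+c[0]/10,150+c[1]/10]],zr)-t)@M)[0]*1000
    print(np.round(p,1),"clr to stub(r13.5) now %.1f, x-1.2: %.1f"%(np.hypot(p[0]+.9,p[2]-10)-13.5,np.hypot(p[0]-.3,p[2]-10)-13.5))
E
```

```text
[-18.9 100.   10.2] clr to stub(r13.5) now 4.5, x-1.2: 5.7
[-18.4 100.   16. ] clr to stub(r13.5) now 5.0, x-1.2: 6.2
[-14.4 100.   20.8] clr to stub(r13.5) now 3.8, x-1.2: 4.8
[ -9.2 100.   23.2] clr to stub(r13.5) now 2.1, x-1.2: 2.8
[ -3.7 100.   24.8] clr to stub(r13.5) now 1.6, x-1.2: 1.9
[ -0.1 100.   25.3] clr to stub(r13.5) now 1.8, x-1.2: 1.8
[  2.6 100.   25.3] clr to stub(r13.5) now 2.2, x-1.2: 1.9
[  7.4 100.   24.5] clr to stub(r13.5) now 3.2, x-1.2: 2.6
[ 11.8 100.   22.1] clr to stub(r13.5) now 4.0, x-1.2: 3.1
[ 16.2 100.   18.8] clr to stub(r13.5) now 5.7, x-1.2: 4.7
[ 18.5 100.   15.2] clr to stub(r13.5) now 6.5, x-1.2: 5.4
```

Call:
arm_command([
  [30, [-1, 0, 0], 0],
  [30, [-1, 0, 0], 0],
  [30, [-1, 4, 0], 0],
  [30, [-1, 9, 0], 0],
  [30, [-1, 14, 0], 0],
])

```text
clock: 24.45
tool_pos: [0.5485, -0.0148, 0.1844]
orientation: [0.41, -0.411, 0.576, -0.576]
wrist_force: [0.1, 0.4, -2.7]
gripper_width: 0.0366
```

```bash
python3 - <<'E'
from h import *
import pickle
go()
f=ctrl.grab_frame("wrist"); S=ctrl.grab_frame("scene")
crop(S,290,370,170,250,8,"s19.png");crop(f,280,360,150,220,10,"w19.png")
E
```

```text
clk 24.45 tcp [548.5 -14.8 184.4] F [ 0.1  0.4 -2.7] Mo [ 0.03  0.01 -0.03] w 36.6 q [-0.05  0.3   1.67 -0.    1.17  1.86] xang -109.03 ydir [-0.001 -0.    -1.   ]
```

View pics/w19.png

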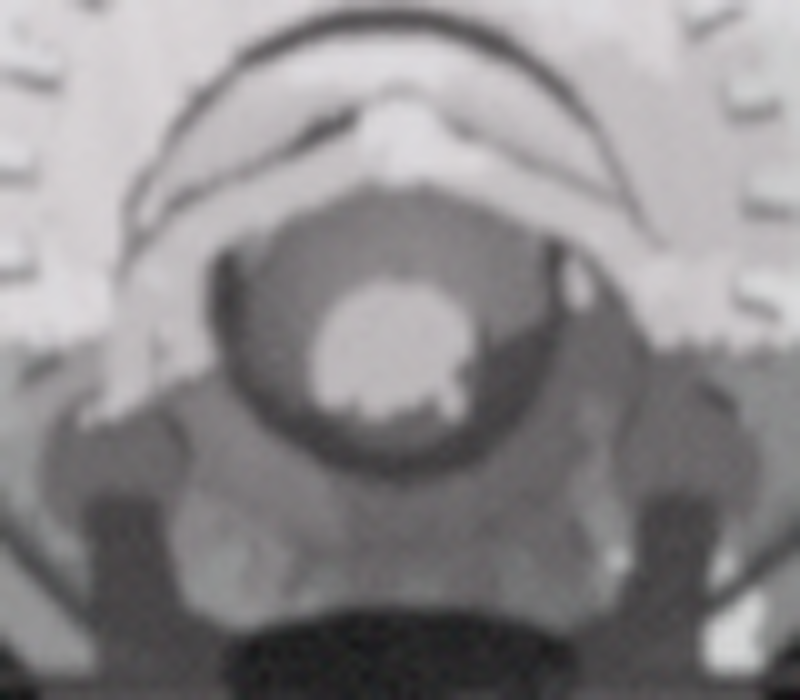

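View pics/s19.png

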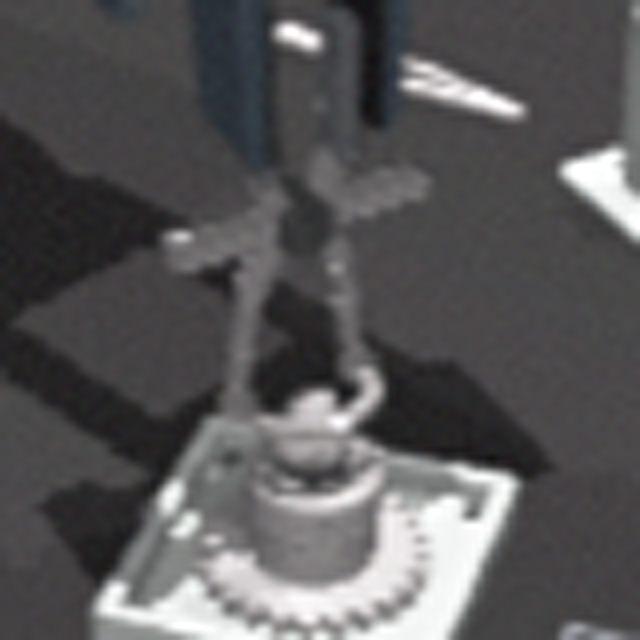

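```bash
python3 - <<'E'
from h import *
f=ctrl.grab_frame("wrist");s=ctrl.observe();M=Rt(s);t=s["tool_pos"];print(t)
L=lambda c,z:np.round(((onz(f,[[280+c[0]/10,150+c[1]/10]],z)-t)@M)[0]*1000,1)
print([L(c,.08) for c in((392,353),(310,353),(475,353),(392,280),(392,425))])
zr=t[2]-.1025+.0025
print([L(c,zr) for c in((395,183),(400,95))])
E
```

```text
[ 0.54836711 -0.01477375  0.18447307]
[array([-1.000e-01,  1.045e+02,  1.030e+01]), array([ -6.8, 104.5,  10.3]), array([  6.6, 104.5,  10.3]), array([-1.000e-01,  1.045e+02,  1.640e+01]), array([-1.000e-01,  1.045e+02,  4.300e+00])]
[array([  0.1, 100. ,  25.1]), array([  0.5, 100. ,  32. ])]
```

Call:
arm_command([
  [30, [-0.4, 4, 0], 0],
  [30, [-0.4, 8, 0], 0],
  [30, [-0.4, 13, 0], 0],
  [30, [-0.4, 18, 0], 0],
  [30, [-0.4, 22, 0], 0],
])

```text
clock: 25.22
tool_pos: [0.5487, -0.0144, 0.1625]
orientation: [0.41, -0.411, 0.576, -0.576]
wrist_force: [0.8, -0.5, -3.1]
gripper_width: 0.0367
```

```bash
python3 - <<'E'
from h import *
import pickle
go()
f=ctrl.grab_frame("wrist"); S=ctrl.grab_frame("scene")
pickle.dump((f,ctrl.observe(),S),open("w20.pkl","wb"))
crop(S,290,370,180,250,10,"s20.png");crop(f,280,360,150,220,10,"w20.png")
E
```

```text
clk 25.23 tcp [548.7 -14.4 162.5] F [ 0.8 -0.5 -3.1] Mo [0.01 0.02 0.  ] w 36.7 q [-0.05  0.32  1.7  -0.    1.12  1.86] xang -109.03 ydir [-0. -0. -1.]
```

View pics/w20.png

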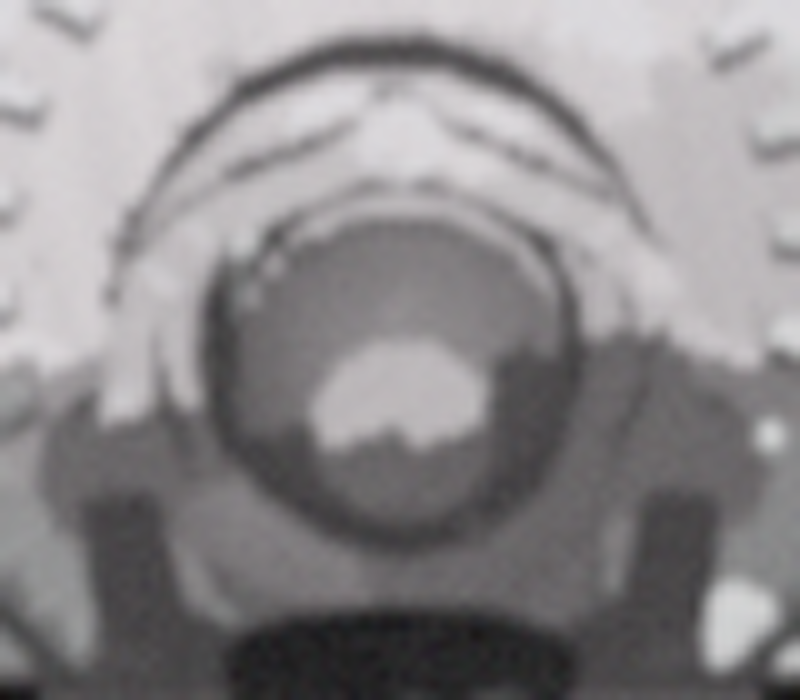

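View pics/s20.png

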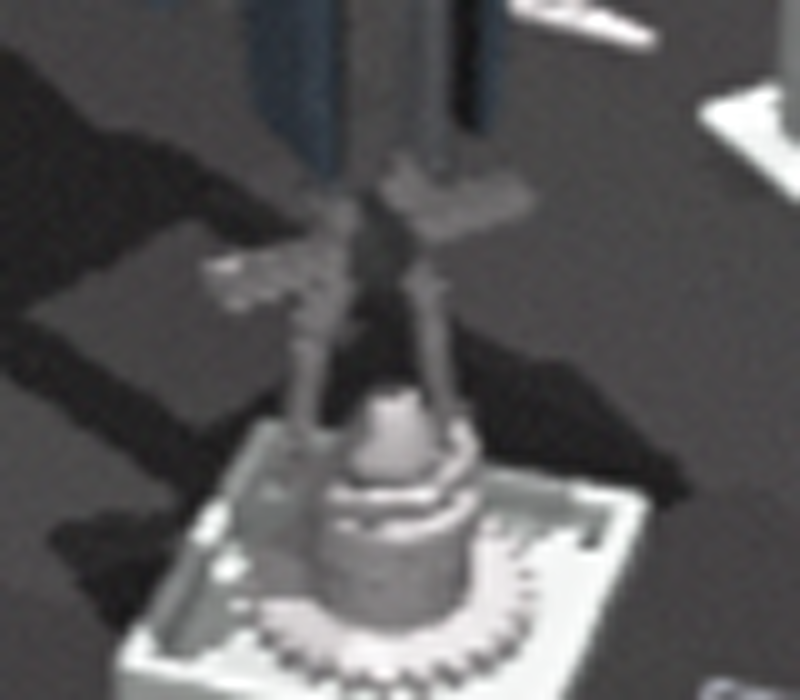

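```bash
python3 - <<'E'
from h import *
import pickle
f,s,S=pickle.load(open("w20.pkl","rb"));M=Rt(s);t=s["tool_pos"];print(t)
zr=t[2]-.1025
ax=np.array([.5577,-.0181])
for c in ((400,90),(440,112),(520,150),(600,195),(650,240),(675,290)):
    p=onz(f,[[280+c[0]/10,150+c[1]/10]],zr)[0]; d=p[:2]-ax
    q=[( (proj(S,[[p[0],p[1],z]])[0]-[290,180])*10).round().tolist() for z in (.052,.0545,.0565,.059,.0615,.064)]
    print(c,np.round(p*1000,1),"r %.1f ang %.0f"%(np.hypot(*d)*1000,np.degrees(np.arctan2(d[1],d[0]))),q)
for zc in (.036,.052):
  print("collar",zc,[((proj(S,[[ax[0]+.024*np.cos(a),ax[1]+.024*np.sin(a),zc]])[0]-[290,180])*10).round().tolist() for a in np.radians([-19,-50,-80])])
print("stub tip",(proj(S,[[*ax,.08]])[0]-[290,180])*10)
crop(S,318,342,213,243,30,"s20b.png")
e=t+M@np.array([.047,0,0])
print("bar end",[((proj(S,[[e[0],e[1],z]])[0]-[290,180])*10).round().tolist() for z in (.1185,.1225,.1265,.1305)])
E
```

```text
[ 0.54841425 -0.01439393  0.16234714]
(400, 90) [579.  -25.3  59.8] r 22.5 ang -19 [[426.0, 519.0], [426.0, 512.0], [426.0, 506.0], [427.0, 499.0], [427.0, 491.0], [427.0, 484.0]]
(440, 112) [576.3 -27.7  59.8] r 21.0 ang -27 [[413.0, 519.0], [413.0, 512.0], [413.0, 506.0], [413.0, 499.0], [413.0, 491.0], [413.0, 484.0]]
(520, 150) [571.4 -32.8  59.8] r 20.1 ang -47 [[387.0, 520.0], [387.0, 513.0], [387.0, 507.0], [387.0, 500.0], [387.0, 493.0], [387.0, 485.0]]
(600, 195) [565.9 -37.7  59.8] r 21.2 ang -67 [[359.0, 520.0], [359.0, 513.0], [359.0, 507.0], [359.0, 500.0], [359.0, 493.0], [359.0, 485.0]]
(650, 240) [561.1 -40.3  59.8] r 22.5 ang -81 [[339.0, 518.0], [339.0, 510.0], [339.0, 505.0], [339.0, 497.0], [339.0, 490.0], [339.0, 483.0]]
(675, 290) [556.6 -41.   59.8] r 22.9 ang -93 [[325.0, 512.0], [325.0, 505.0], [325.0, 499.0], [325.0, 491.0], [325.0, 484.0], [325.0, 477.0]]
collar 0.036 [[428.0, 569.0], [382.0, 576.0], [338.0, 568.0]]
collar 0.052 [[429.0, 522.0], [382.0, 530.0], [338.0, 521.0]]
stub tip [384.4993548  391.94527354]
bar end [[212.0, 306.0], [211.0, 294.0], [211.0, 281.0], [211.0, 268.0]]
```

View pics/s20b.png

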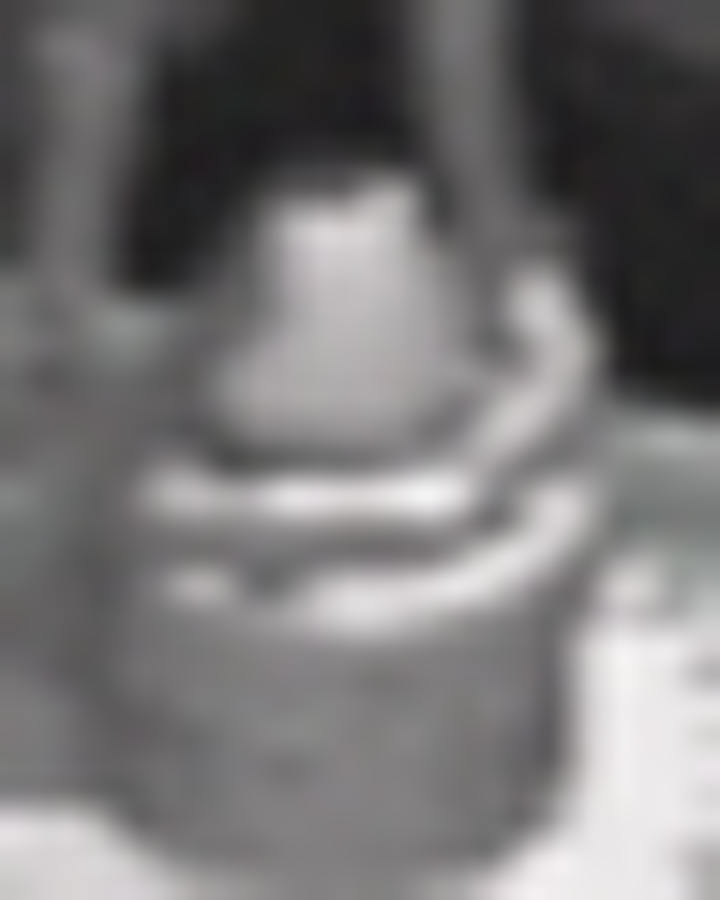

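The ring is around the stub with no contact force. Height estimates are 59.7 mm (kinematic) and 58.4 mm (vision), against a 56.5 mm target, so I'm lowering about 2.6 mm.

Call:
arm_command([
  [30, [0, 1, 0], 0],
  [30, [0, 2, 0], 0],
  [30, [0, 2.6, 0], 0],
  [30, [0, 2.6, 0], 0],
  [30, [0, 2.6, 0], 0],
])

```text
clock: 25.95
tool_pos: [0.5488, -0.0144, 0.1604]
orientation: [-0.41, 0.41, -0.576, 0.576]
wrist_force: [-0.4, 0.1, -2.4]
gripper_width: 0.0369
```

```bash
python3 - <<'E'
from h import *
import pickle
go()
f=ctrl.grab_frame("wrist"); S=ctrl.grab_frame("scene"); go()
T=ctrl.grab_frame("top"); go()
pickle.dump((f,ctrl.observe(),S),open("w21.pkl","wb"))
crop(S,318,342,213,243,30,"s21b.png");crop(f,280,360,150,220,10,"w21.png")
E
```

```text
clk 25.95 tcp [548.8 -14.4 160.4] F [-0.4  0.1 -2.4] Mo [0.03 0.04 0.02] w 36.9 q [-0.05  0.32  1.71 -0.    1.11  1.86] xang -109.03 ydir [ 0. -0. -1.]
clk 26.05 tcp [548.8 -14.4 160.4] F [ 0.8  0.3 -1.6] Mo [ 0.01 -0.07 -0.02] w 36.9 q [-0.05  0.32  1.71 -0.    1.11  1.86] xang -109.03 ydir [ 0. -0. -1.]
clk 26.10 tcp [548.8 -14.4 160.4] F [ 0.2 -0.3 -2.2] Mo [-0.    0.03 -0.02] w 37.3 q [-0.05  0.32  1.71 -0.    1.11  1.86] xang -109.04 ydir [ 0. -0. -1.]
```

View pics/w21.png

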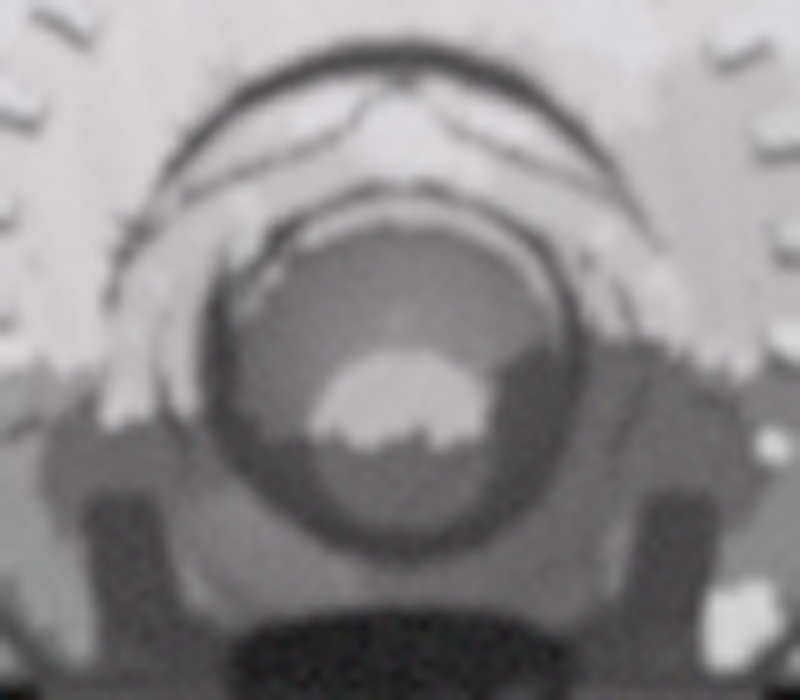

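View pics/s21b.png

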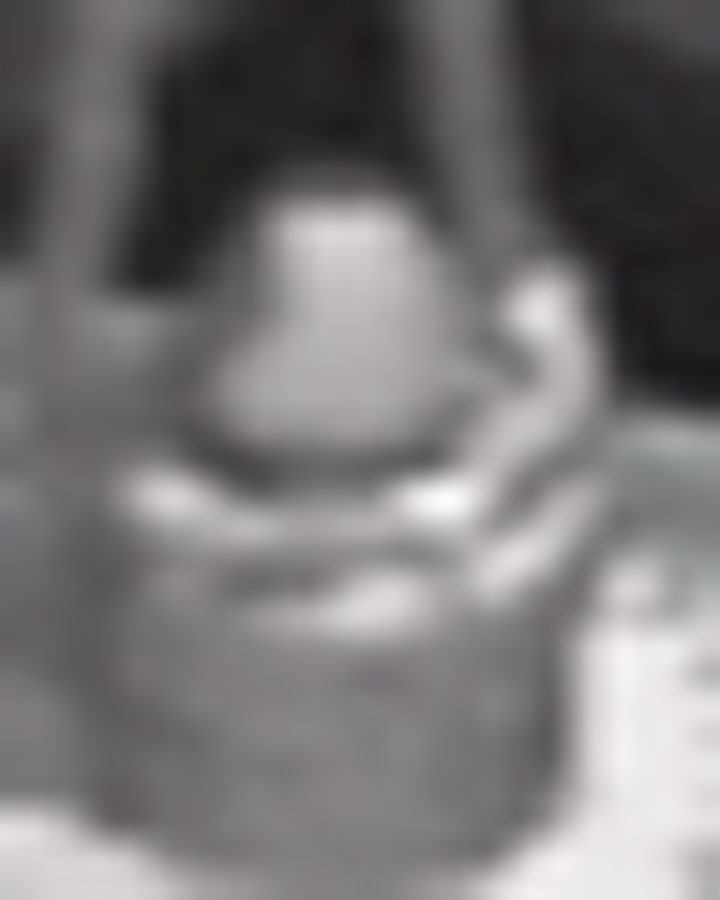

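```bash
python3 - <<'E'
from h import *
import pickle
f,s,S=pickle.load(open("w21.pkl","rb"));M=Rt(s);t=s["tool_pos"]
L=lambda c,z:np.round(((onz(f,[[280+c[0]/10,150+c[1]/10]],z)-t)@M)[0]*1000,1)
print([L(c,.08) for c in((400,350),(400,525),(310,437),(490,437))],[L(c,.0595) for c in((400,187),)],L((400,75),.0545), "wing",L((155,350),.0595),L((628,300),.0595))
go()
T=ctrl.grab_frame("top");cv2.imwrite("pics/t22.png",T["color"][:,:,::-1]); go()
E
```

```text
[array([ 0.4, 80.4, 16.2]), array([ 0.4, 80.4,  2.8]), array([-6.3, 80.4,  9.6]), array([ 7.1, 80.4,  9.6])] [array([  0.4, 100.9,  24.9])] [  0.4 105.9  33. ] wing [-19.2 100.9  11.6] [ 18.6 100.9  15.7]
clk 26.10 tcp [548.8 -14.4 160.4] F [ 0.2 -0.3 -2.2] Mo [-0.    0.03 -0.02] w 37.3 q [-0.05  0.32  1.71 -0.    1.11  1.86] xang -109.04 ydir [ 0. -0. -1.]
clk 26.15 tcp [548.8 -14.4 160.4] F [-0.2  0.4 -3.6] Mo [ 0.05  0.02 -0.01] w 36.9 q [-0.05  0.32  1.71 -0.    1.11  1.86] xang -109.03 ydir [ 0. -0. -1.]
```

View pics/t22.png

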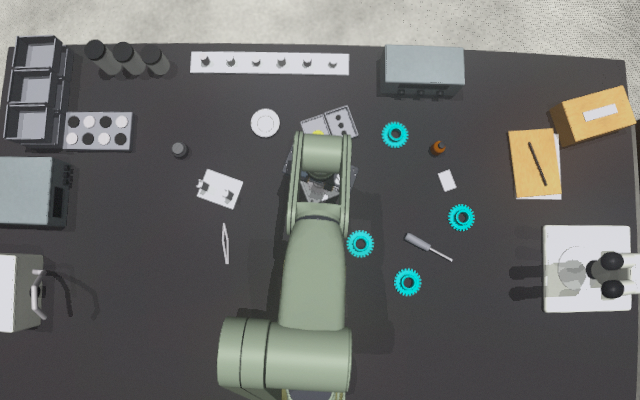

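The other things are where they were, and the ring is centred on the stub to about 1 mm with no contact force. Handing in.

```bash
python3 - <<'E'
from bench import ctrl
print(ctrl.close_job()); 
E
```

```text
the job is handed in; nothing more can be done
None
```

I finished the job and handed it in at about 26 s, with no verdict reported. The gear sits hub up on the stub with the collar on top. The pliers are upright and still squeezed, holding the spread ring at the groove.

**Last checks**
- **Grip:** the opening read about 37 mm, which I take as the stop (nominally 38 mm), because the gripper read about 1 mm small on the gear and collar too. The ring is visibly spread.
- **Contact:** the wrist force was only the pliers' weight, about 2 to 3.5 N, and near zero sideways. The ring is not pressing on anything.
- **Centring:** the stub is centred in the ring to about 1 mm in the wrist view.
- **Other things:** in the last top view, everything still visible was where it started. The arm hid part of the specimen case.

**Where the checks disagreed**
- **Ring height:** arm readings gave 57.7 mm and the scene camera about 56 mm, against a target of 56.5 mm. Both put the ring inside the groove and clear of the collar.
- **Ring centre, front to back:** estimates differed by 1 to 2 mm depending on whether I measured from the ring's front or the jaw tips. I placed it in between.

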